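# Gauge the hob spacer blocks, sort them and bar the tray

### The job

Check the beech hob spacers one at a time in the order blue, yellow, green, red (skip colours that are not there): lay each flat on the gauge's base with one end under the foot, press the red knob down until the foot rests on the block and hold it a moment to read the height, then let the knob spring back up and lay the block flat in the grey tray if it is full height (34 mm) or in the orange tray if it is low (26 mm). When all the blocks are in their trays, lay the steel bar squarely across the grey tray's two posts, between their horns, so that it lies level and bridges the tray. Leave the other kitchen things where they are.

Things in the scene. Friction and masses are not known exactly. Their poses are not given: they have to be found in the camera images.
- block_blue: Beech spacer block with two blue bands, 150 long x 40 wide, mass about 0.13 kg, and either 34 mm high (full height) or 26 mm high (too low): gauge it to find out. Origin: centre of its underside; x along its length, z up. May be absent (None), except the blue one.
- block_yellow: Beech spacer block with two yellow bands, 150 long x 40 wide, mass about 0.13 kg, and either 34 mm high (full height) or 26 mm high (too low): gauge it to find out. Origin: centre of its underside; x along its length, z up. May be absent (None), except the blue one.
- block_green: Beech spacer block with two green bands, 150 long x 40 wide, mass about 0.13 kg, and either 34 mm high (full height) or 26 mm high (too low): gauge it to find out. Origin: centre of its underside; x along its length, z up. May be absent (None), except the blue one.
- block_red: Beech spacer block with two red bands, 150 long x 40 wide, mass about 0.13 kg, and either 34 mm high (full height) or 26 mm high (too low): gauge it to find out. Origin: centre of its underside; x along its length, z up. May be absent (None), except the blue one.
- bar: Plain steel retaining bar, 220 long x 30 wide x 12 thick, 0.2 kg. Origin: centre of its underside; x along its length.
- gauge: Fixed drop gauge: base plate 240 (x) x 110 (y) x 6 high; a block lies on it lengthwise along x, slid in under the foot from the open -x end. At the +x end a blue column (26 wide, front face at x = +96, top at z = 160) carries an arm 24 wide (z 136 to 160) reaching to x = +38; the vertical slide hangs in it at x = +50, y = 0. Origin: centre of the base's underside; z up.
- gauge_foot (a point): The flat round foot at the bottom of the gauge's slide, 22 mm in diameter. Point: centre of its underside, which at rest is 76 mm above the table (70 mm above the base plate's top).
- gauge_slide (a joint): Travel of the gauge's slide, m: 0 at rest (held up by its spring), growing downwards, stop at 0.052. With the foot pressed onto a block lying flat on the base it reads 0.070 minus the block's height: 0.036 for a full-height block, 0.044 for a low one. Pressing takes 0.6 N at the top, 2.7 N at the bottom; let go, it springs back.
- gauge_knob (a point): Centre of the flat top of the red round press knob (36 mm in diameter, 14 high) on top of the gauge's slide, 230 mm above the table at rest; push it straight down. It moves with the slide.
- keep_tray: Fixed grey tray: inside 168 (x) x 144 (y), floor 6 and rim 18 above its underside; holds two blocks along x (at y = +34 and -34). Two steel posts beyond its long walls (x = 0, y = +96 and -96, 16 wide in y), tops 52 above the underside, carry the bar, lying along y between pairs of horns (10 high, 38 apart in x). Origin: centre of the underside; z up.
- reject_tray: Fixed orange tray for the low blocks: the same size as the grey tray (inside 168 x 144, floor at 6 mm, rim at 18 mm), without posts. Origin: centre of the underside; x along its longer side.
- spoon: Wooden spoon about 190 long lying on the worktop: leave alone.
- mug: White mug, 80 in diameter, 90 high: leave alone.
- spice_jar: Amber spice jar, 44 in diameter, 80 high: leave alone.
- tape_measure: Yellow tape measure, 65 x 35 x 60: leave alone.
Things that resemble listed ones, but are neither listed nor needed, are in the scene too. What is shaped like the block_blue but black is not meant.

How it is judged (in metres and radians):
On the way, in this order (a step that is already met when the one before it is completed fails the run):
1. the blue block lies flat on the gauge's base and the foot is pressed onto it, so that the gauge reads its height (z of gauge_foot in the frame of block_blue between 0.0315 and 0.0365 m and y of gauge_foot in the frame of block_blue between -0.018 and 0.018 m and horizontal distance between gauge_foot and block_blue between 0.025 and 0.072 m and z of block_blue in the frame of gauge between 0.001 and 0.011 m and angle between the x axis of block_blue and the x axis of gauge, either way round below 0.3 rad and angle between block_blue's own z axis and vertical below 0.06 rad), for 0.2 s.
2. the yellow block lies flat on the gauge's base and the foot is pressed onto it, so that the gauge reads its height (z of gauge_foot in the frame of block_yellow between 0.0235 and 0.0285 m and y of gauge_foot in the frame of block_yellow between -0.018 and 0.018 m and horizontal distance between gauge_foot and block_yellow between 0.025 and 0.072 m and z of block_yellow in the frame of gauge between 0.001 and 0.011 m and angle between the x axis of block_yellow and the x axis of gauge, either way round below 0.3 rad and angle between block_yellow's own z axis and vertical below 0.06 rad), for 0.2 s.
3. the green block lies flat on the gauge's base and the foot is pressed onto it, so that the gauge reads its height (z of gauge_foot in the frame of block_green between 0.0315 and 0.0365 m and y of gauge_foot in the frame of block_green between -0.018 and 0.018 m and horizontal distance between gauge_foot and block_green between 0.025 and 0.072 m and z of block_green in the frame of gauge between 0.001 and 0.011 m and angle between the x axis of block_green and the x axis of gauge, either way round below 0.3 rad and angle between block_green's own z axis and vertical below 0.06 rad), for 0.2 s.
4. the red block lies flat on the gauge's base and the foot is pressed onto it, so that the gauge reads its height (z of gauge_foot in the frame of block_red between 0.0235 and 0.0285 m and y of gauge_foot in the frame of block_red between -0.018 and 0.018 m and horizontal distance between gauge_foot and block_red between 0.025 and 0.072 m and z of block_red in the frame of gauge between 0.001 and 0.011 m and angle between the x axis of block_red and the x axis of gauge, either way round below 0.3 rad and angle between block_red's own z axis and vertical below 0.06 rad), for 0.2 s.
5. every block lies flat in the tray for its height (x of block_blue in the frame of keep_tray between -0.03 and 0.03 m and y of block_blue in the frame of keep_tray between -0.056 and 0.056 m and z of block_blue in the frame of keep_tray between 0.001 and 0.011 m and angle between each of block_blue, block_yellow, block_green, block_red's own z axis and vertical below 0.12 rad and linear speed of each of block_blue, block_yellow, block_green, block_red below 0.03 m/s and x of block_yellow in the frame of reject_tray between -0.03 and 0.03 m and y of block_yellow in the frame of reject_tray between -0.056 and 0.056 m and z of block_yellow in the frame of reject_tray between 0.001 and 0.011 m and x of block_green in the frame of keep_tray between -0.03 and 0.03 m and y of block_green in the frame of keep_tray between -0.056 and 0.056 m and z of block_green in the frame of keep_tray between 0.001 and 0.011 m and x of block_red in the frame of reject_tray between -0.03 and 0.03 m and y of block_red in the frame of reject_tray between -0.056 and 0.056 m and z of block_red in the frame of reject_tray between 0.001 and 0.011 m), for 0.2 s.
6. the bar lies across the grey tray's two posts (x of bar in the frame of keep_tray between -0.01 and 0.01 m and y of bar in the frame of keep_tray between -0.02 and 0.02 m and z of bar in the frame of keep_tray between 0.048 and 0.057 m and angle between the x axis of bar and the y axis of keep_tray, either way round below 0.12 rad and angle between bar's own z axis and vertical below 0.06 rad and linear speed of bar below 0.03 m/s), for 0.2 s.
At the end, for the whole second after the job is handed in: 34 mm blocks flat on the grey tray's floor, 26 mm ones on the orange tray's floor (level within 7 degrees); the bar at rest on both posts between the horns (within 10 mm across, 20 mm along, level within 3 degrees); the gauge's slide back up within 5 mm (all of step 5 and all of step 6 and value of joint gauge_slide below 0.005 m); the robot touches nothing.
It fails at once if one of the other kitchen things is pushed more than 4 cm (distance of any of spoon, mug, spice_jar, tape_measure from where it was at the start of the episode above 0.04 m).
Of block_yellow, block_green, block_red only 1 to 2 are there at a start; the rules pass over those that are not, and their reading is None.
At some moment in a run one of block_blue, block_yellow, block_green, block_red may be knocked a few centimetres aside while the robot is not near it.
Once in a run the grip may slacken for a moment while it holds something.
It also fails if it takes over 210 s, if anything falls off the work surface, if the arm or the gripper's body presses on something with over 40 N, if the wrist force passes 120 N, or if a joint passes its speed limit or range.

### The arm

A 6-joint arm with a two-finger parallel gripper is mounted at the origin on the work surface. World frame = base frame: x ahead of the robot, y to its left, z up, the work surface at z = 0. Lengths are in mm, angles in rad, forces in N, time in s.
With the tool pointing down it reaches from about 275 to 750 mm from the base axis. Payload 10.2 kg.
Tool frame: the origin (TCP) lies midway between the tips of the shut fingers; the grasp point (between the pads) lies 19 mm behind it; z points along the fingers, y is the line along which they close (so a half turn about z gives the same grasp; the last joint's range is limited). The gripper opens to 85 mm and grips with 20 to 120 N. Pads are 22 mm wide; open, the fingers measure 114 mm over their backs; the gripper's body (76 mm by 85 mm) begins 54 mm behind the grasp point. The pads swing forward as they close: fully open they stand 13 mm farther back than shut.
Start: joints at [1.034, 0.313, 1.498, -0, 1.331, -0.223], TCP at [162.067, 499.365, 231.294] pointing down, gripper open.
Joint ranges: [-2.94, 2.94], [-0.97, 2.17], [0.19, 2.56], [-1.23, 4.37], [0.02, 3.11], [-2.88, 2.88]. Speed limits (rad/s): [2.39, 2.39, 3.01, 3.14, 3.14, 3.14].

### API

Orientations are given as a unit quaternion [w, x, y, z].
In Python, from rig import ctrl gives the robot as it stands.
- The arm moves only by the tool arm_command, never from a script. Its argument "increments" is a list of rows, each an object with "dr": the turn, a rotation vector about the tool's x, y, z in units of pi/4 rad (1.0 is pi/4 rad), a list of three; "offset": the shift along the tool's x, y, z in units of 120 mm (1.0 is 120 mm), a list of three; "hand": the opening, from -1 (shut) to 1 (fully open). A call has 1 to 8 rows; each row shifts and turns the commanded pose from where the row before left it, along the tool's axes as they then stand; what a row does not reach is not made up. A row lasts 1/10 s, in which the tool goes at most 50 mm and 8.59 degrees, less where a joint would pass 70% of its speed; a pose out of reach is approached as far as the arm can. A call with a number of a shift or a turn outside -1 to 1 is refused whole. A call with a gripper value outside its range is refused whole. The fingers move at their own pace and stop on an object; "grip_force" is the grip in N (left out, the last holds). Time passes only in rows, so rows that do not move let the fingers close. It gives the time, the measured TCP pose, the force, the opening and the grip force at its end, in the units of the state.
- ctrl.sense(): the state, without advancing time (a new reading comes with each control period).
- ctrl.capture(name): name is "scene" or "top"; returns the picture (384x512x3 uint8, red, green, blue); there is no depth.
- ctrl.camera_info(name): a dict with "K" (3x3 intrinsics, pixels), "dist" ([k1, k2, p1, p2, k3] as OpenCV has them; the pictures are not rectified), "R" (3x3) and "t" (3): a world point X has camera coordinates R X + t. Camera axes: x right, y down, z forward; pixel columns grow to the right and rows downward; lengths in mm; the calibration is good to about 2 mm. A picture is of the moment at which its call begins. camera_info takes no time and is no camera call.
- ctrl.finish_job(): hands the job in; it is judged then, once.
The state is a dict: "time_s": time; "joints": joint angles; "dq": joint speeds; "tau": joint torques, N m; "eef_pos": TCP position; "ee_rot": TCP orientation; "force": force on the tool from outside, world axes, zero at the start; "wrist_torque": the same for the moment, N m; "grip_width": opening from 0.0 (shut) to 1.0 (fully open); "grip_force": force on a finger pad.
Only numpy, scipy, OpenCV 4.12 (cv2) and the standard library are available. Lean on these libraries where they do the work, as an engineer would, in place of code of your own. Each camera call takes 0.05 s, during which the arm holds its last target. There are 200 camera calls.

## Working session

There is one attempt and no reset: what is moved stays moved. The work goes in short steps, Python scripts to look and compute and a tool call to move; the robot and the scene stay as the last step left them, time stands still between calls to the robot, and variables do not carry over. Pictures are saved under pics/ and viewed, at most 14 in all, crops included, and the job is handed in when it is done.

Besides the shell and the picture viewer there is one more tool, called after "Emit:" by a JSON object that holds its "fn" and its "kwargs". arm_command: Moves the arm, as the interface text tells. Shifts and turns lie within -1 to 1; 1 stands for 120 mm of shift or pi/4 rad of turn. Its arguments: {"type":"object","properties":{"increments":{"type":"array"},"grip_force":{"type":"number"}},"required":["increments"]}

```bash
mkdir -p pics; ls
python3 - <<'E'
from rig import ctrl
import cv2
print(ctrl.sense())
for n in("scene","top"):
    print(ctrl.camera_info(n)); cv2.imwrite(f"pics/{n}0.png",cv2.resize(ctrl.capture(n)[:,:,::-1],(800,600),interpolation=cv2.INTER_CUBIC))
E
```

```text
pics
{'time_s': 0.0, 'joints': array([ 1.03359853e+00,  3.13441943e-01,  1.49844203e+00, -1.62536623e-05,
        1.33100138e+00, -2.23444880e-01]), 'dq': array([-6.89941124e-04,  3.44401193e-04,  1.68710414e-03, -6.82712710e-04,
       -1.57451159e-03,  4.18916580e-05]), 'tau': array([ 5.31614569e-04, -4.12263644e+01, -2.59744620e+01, -1.40927214e-04,
        4.10814624e-03,  1.21301574e-05]), 'eef_pos': array([161.9323237 , 499.12890189, 230.73733811]), 'ee_rot': array([-2.32609086e-04,  1.56231843e-01,  9.87720200e-01, -6.03097428e-04]), 'force': array([ 0.3315784 , -0.55425735, -0.71933257]), 'wrist_torque': array([-0.03387601, -0.03378131, -0.00424857]), 'grip_force': 0.0, 'grip_width': 1.0006646551250604}
{'K': array([[378.67391393,   0.        , 259.5937485 ],
       [  0.        , 378.67391393, 192.62704979],
       [  0.        ,   0.        ,   1.        ]]), 'dist': array([-0.07928801,  0.        ,  0.        ,  0.        ,  0.        ]), 'R': array([[-0.84293105,  0.53802068,  0.00099126],
       [ 0.41328243,  0.64867781, -0.63907334],
       [-0.34447768, -0.53828509, -0.76914517]]), 't': array([ 429.02681528,  -96.86938718, 1434.09228529])}
{'K': array([[388.48299188,   0.        , 253.69915931],
       [  0.        , 388.48299188, 194.263317  ],
       [  0.        ,   0.        ,   1.        ]]), 'dist': array([-0.05660449,  0.        ,  0.        ,  0.        ,  0.        ]), 'R': array([[-0.02437809, -0.99969909, -0.0027265 ],
       [-0.98502099,  0.02448567, -0.17068716],
       [ 0.17070256, -0.00147537, -0.9853215 ]]), 't': array([ -18.74324865,  510.19222393, 1286.83287751])}
```

View pics/scene0.png

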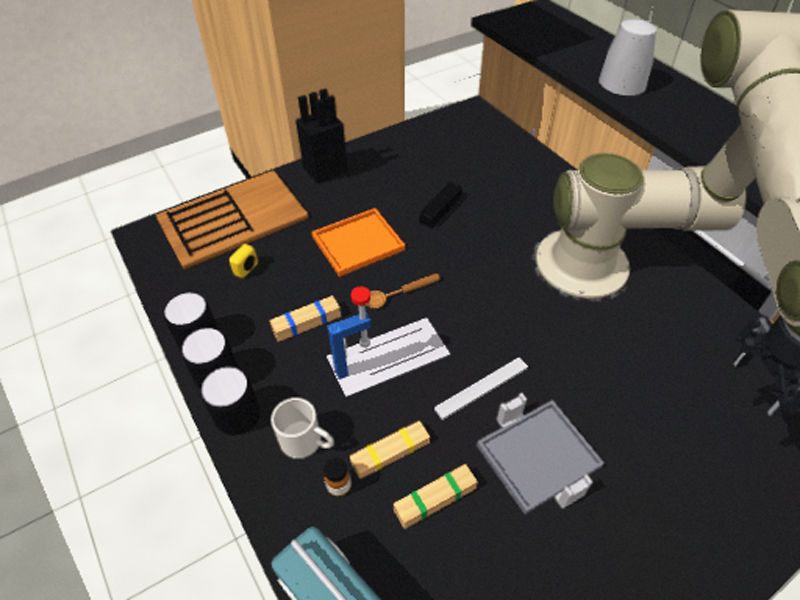

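View pics/top0.png

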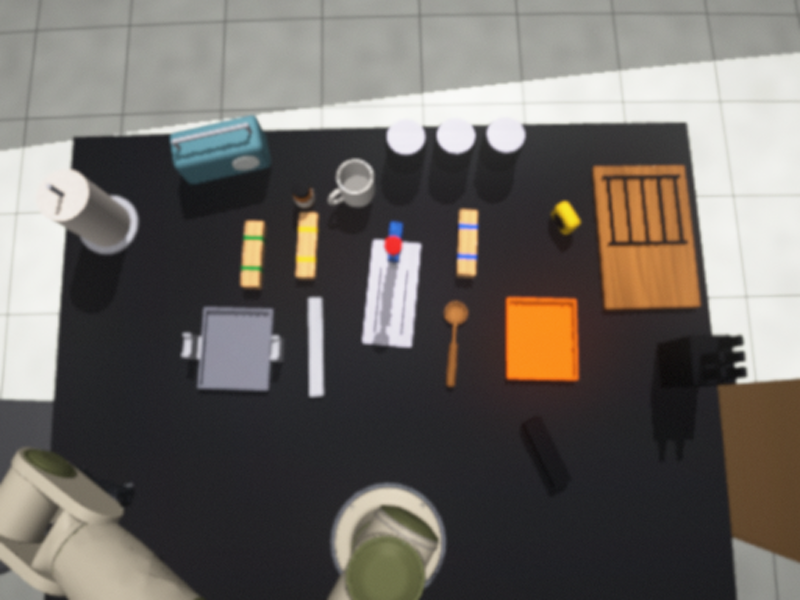

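The scene has three blocks, in 800x600 top-view pixels: blue (467,243), yellow (307,245) and green (253,255). No red block is present. The black slab at (545,455) is the decoy named in the task. The bar is at (316,347), the gauge at (392,293) with its column at the far end, the grey tray at (237,350) and the orange tray at (542,338).

```bash
cat > h.py <<'E'
from rig import ctrl
import cv2, numpy as np
from scipy.spatial.transform import Rotation as Ro
def cast(n,px,z):
    c=ctrl.camera_info(n); p=cv2.undistortPoints(np.array(px,float).reshape(-1,1,2),c["K"],c["dist"])[:,0]
    d=np.c_[p,np.ones(len(p))]@c["R"]; o=-c["R"].T@c["t"]
    return (o+d*((z-o[2])/d[:,2])[:,None])[:,:2]
def proj(n,X):
    c=ctrl.camera_info(n); return cv2.projectPoints(np.array(X,float).reshape(-1,1,3),cv2.Rodrigues(c["R"])[0],c["t"],c["K"],c["dist"])[0][:,0]
def tri(pa,pb):   # scene px, top px -> point
    A=[];b=[]
    for n,p in(("scene",pa),("top",pb)):
        c=ctrl.camera_info(n);u=cv2.undistortPoints(np.array(p,float).reshape(1,1,2),c["K"],c["dist"])[0,0]
        for i in(0,1): A.append(c["R"][i]-u[i]*c["R"][2]); b.append(u[i]*c["t"][2]-c["t"][i])
    return np.linalg.lstsq(np.array(A),np.array(b),rcond=None)[0]
H=dict(beech=(12,30,60,150,90,255),orange=(5,18,200,255,150,255),red=(0,5,150,255,120,255),blue=(105,125,120,255,60,255),yellow=(24,34,170,255,120,255),green=(45,85,100,255,50,255))
def mask(im,k):
    a=H[k];return cv2.inRange(cv2.cvtColor(im,cv2.COLOR_RGB2HSV),a[::2],a[1::2])
def blobs(m,amin=30):
    cs=cv2.findContours(m,cv2.RETR_EXTERNAL,cv2.CHAIN_APPROX_NONE)[0]
    return [c for c in cs if cv2.contourArea(c)>amin]
def rect(n,c,z):
    w=cast(n,c[:,0],z).astype(np.float32); (x,y),(a,b),t=cv2.minAreaRect(w)
    if a<b:a,b,t=b,a,t+90
    return dict(c=(round(x,1),round(y,1)),lw=(round(a),round(b)),deg=round((t+90)%180-90,1))
def tool():
    s=ctrl.sense(); R=Ro.from_quat(s["ee_rot"],scalar_first=True); return s,R
def delta(xyz,yaw):   # total shift (tool axes, units) and yaw (turn units) to bring TCP to xyz, tool y-axis along yaw(deg) mod 180
    s,R=tool(); d=R.inv().apply(np.array(xyz)-s["eef_pos"])/120
    Y=R.as_matrix()[:,1]; cur=np.degrees(np.arctan2(Y[1],Y[0])); e=((yaw-cur+90)%180)-90
    tilt=R.inv().apply([0,0,-1])
    print("pos",s["eef_pos"].round(1),"tooly",cur.round(1),"shift",d.round(3),"turn z",round(-e/45,3),"tilt fix",(np.cross([0,0,1],tilt)/(np.pi/4)).round(3),"q6",s["joints"][5].round(2),"w",round(s["grip_width"]*85,1),"t",s["time_s"])
E
python3 - <<'E'
from h import *
im=ctrl.capture("top"); hsv=cv2.cvtColor(im,cv2.COLOR_RGB2HSV)
for p in[(467,233),(467,228),(467,258),(307,230),(307,245),(253,238),(253,255),(316,347),(400,300),(368,300),(237,350),(203,350),(393,245),(396,226),(542,338),(188,345)]:
    q=(round(p[0]*.64),round(p[1]*.64));print(p,hsv[q[1],q[0]])
m=(mask(im,"beech")|mask(im,"blue")|mask(im,"yellow")|mask(im,"green"));m=cv2.morphologyEx(m,cv2.MORPH_CLOSE,np.ones((3,3)))
for c in blobs(m,200): print("beech",c[:,0].mean(0)/.64,rect("top",c,30))
for k,z in(("orange",18),("red",230)):
    for c in blobs(mask(im,k),30): print(k,c[:,0].mean(0)/.64,rect("top",c,z))
w=cv2.inRange(hsv,(0,0,150),(180,60,255))
for c in blobs(w,100):
  print("white",c[:,0].mean(0)/.64,rect("top",c,6),rect("top",c,12)["c"])
g=cv2.inRange(hsv,(100,10,60),(140,90,149))
for c in blobs(g,300): print("grey",c[:,0].mean(0)/.64,rect("top",c,12))
E
```

```text
(467, 233) [ 20 109 244]
(467, 228) [128  60 216]
(467, 258) [119  86 226]
(307, 230) [ 26 188 247]
(307, 245) [ 20 109 246]
(253, 238) [ 58 136 176]
(253, 255) [ 20 113 242]
(316, 347) [120   7 227]
(400, 300) [133   7 239]
(368, 300) [129   8 233]
(237, 350) [118  24 161]
(203, 350) [123  26 119]
(393, 245) [  1 209 242]
(396, 226) [109 188 216]
(542, 338) [ 15 224 250]
(188, 345) [124   8 216]
beech [765.38886656 465.59485531] {'c': (136.0, -807.4), 'lw': (388, 183), 'deg': -6.6}
beech [251.75233645 253.49007009] {'c': (636.3, 292.7), 'lw': (160, 50), 'deg': -3.0}
beech [306.3329646  244.81471239] {'c': (653.1, 168.9), 'lw': (158, 50), 'deg': -3.0}
beech [466.88084112 241.82242991] {'c': (649.7, -194.1), 'lw': (162, 48), 'deg': -4.7}
beech [671.27892212 208.18989842] {'c': (657.4, -617.4), 'lw': (339, 197), 'deg': 0.7}
orange [541.11276455 338.45072751] {'c': (429.0, -351.8), 'lw': (184, 158), 'deg': -3.2}
red [392.01388889 244.50231481] {'c': (590.6, -25.7), 'lw': (25, 24), 'deg': -1.4}
white [753.54166667 554.70833333] {'c': (-52.1, -787.9), 'lw': (92, 35), 'deg': 53.7} (-50.6, 
[... 1717 characters left out ...]
261.9, -467.7)
white [466.86545802   5.84446565] {'c': (1267.2, -227.2), 'lw': (235, 36), 'deg': 88.9} (1262.8, -226.3)
white [369.60121269   7.04291045] {'c': (1268.7, 15.8), 'lw': (235, 45), 'deg': 88.3} (1264.3, 15.6)
white [272.77113971   8.14568015] {'c': (1274.8, 259.7), 'lw': (232, 50), 'deg': 87.7} (1270.4, 258.5)
white [176.82291667  10.04302536] {'c': (1279.1, 502.7), 'lw': (231, 63), 'deg': 87.1} (1274.6, 500.3)
white [107.45045732  13.54801829] {'c': (1287.7, 686.1), 'lw': (110, 65), 'deg': 89.1} (1283.2, 683.0)
grey [ 21.61800987 431.42475329] {'c': (238.8, 799.0), 'lw': (158, 121), 'deg': 4.1}
grey [231.81754484 347.66676009] {'c': (425.5, 338.6), 'lw': (233, 190), 'deg': 87.0}
```

Run:
```python
from h import *
ims={n:ctrl.capture(n) for n in("scene","top")}
for n,im in ims.items():
    hsv=cv2.cvtColor(im,cv2.COLOR_RGB2HSV)
    m=mask(im,"beech")|mask(im,"blue")|mask(im,"yellow")|mask(im,"green");m=cv2.morphologyEx(m,cv2.MORPH_CLOSE,np.ones((3,3)))
    for c in blobs(m,200):
        r=rect(n,c,16)
        if 140<r["lw"][0]<190: print(n,"block",r)
    for c in blobs(mask(im,"orange"),300):
        r=rect(n,c,9)
        if 150<r["lw"][0]<210: print(n,"orange",r)
    for c in blobs(mask(im,"red"),30):
        print(n,"knob px",c[:,0].mean(0),rect(n,c,227)) if 2000>cv2.contourArea(c)>0 else 0
    w=cv2.inRange(hsv,(0,0,190),(180,40,255))
    for c in blobs(w,15):
        r=rect(n,c,6); 
        if 300<r["c"][0]<680 and -150<r["c"][1]<480: print(n,"white",r,rect(n,c,50))
    g=cv2.inRange(hsv,(100,10,90),(140,90,188)); g=cv2.morphologyEx(g,cv2.MORPH_OPEN,np.ones((5,5)))
    for c in blobs(g,300):
        r=rect(n,c,10)
        if 300<r["c"][0]<680 and 0<r["c"][1]<480:print(n,"grey",r)
top=ims["top"][170:280,100:220,::-1]; sc=ims["scene"][230:340,270:420,::-1]
a=cv2.resize(top,None,fx=3,fy=3,interpolation=cv2.INTER_CUBIC);b=cv2.resize(sc,None,fx=3,fy=3,interpolation=cv2.INTER_CUBIC)
cv2.imwrite("pics/tray.png",np.hstack([a,b])[:, :800])
```

```text
scene block {'c': (633.7, 293.2), 'lw': (158, 52), 'deg': -2.9}
scene block {'c': (653.6, 171.4), 'lw': (155, 54), 'deg': -3.0}
scene orange {'c': (427.3, -349.7), 'lw': (187, 170), 'deg': -2.8}
scene knob px [230.28571429 188.74285714] {'c': (593.5, -23.2), 'lw': (41, 34), 'deg': 59.7}
scene white {'c': (407.0, 418.9), 'lw': (40, 15), 'deg': -7.7} {'c': (427.8, 426.8), 'lw': (38, 14), 'deg': -7.7}
scene white {'c': (397.8, 219.1), 'lw': (41, 16), 'deg': -7.1} {'c': (419.0, 235.5), 'lw': (40, 15), 'deg': -7.1}
scene white {'c': (423.0, 152.5), 'lw': (219, 28), 'deg': 0.7} {'c': (443.1, 171.7), 'lw': (210, 27), 'deg': 0.7}
scene white {'c': (547.8, 16.6), 'lw': (237, 41), 'deg': -7.1} {'c': (562.6, 41.6), 'lw': (227, 40), 'deg': -7.1}
scene white {'c': (524.8, -41.2), 'lw': (205, 57), 'deg': -7.3} {'c': (540.5, -13.8), 'lw': (197, 54), 'deg': -7.3}
scene grey {'c': (422.5, 330.8), 'lw': (187, 158), 'deg': -2.5}
top block {'c': (640.1, 296.2), 'lw': (162, 51), 'deg': -2.8}
top block {'c': (657.1, 171.0), 'lw': (159, 50), 'deg': -3.0}
top block {'c': (653.6, -195.9), 'lw': (163, 48), 'deg': -4.7}
top orange {'c': (429.9, -354.0), 'lw': (185, 159), 'deg': -3.2}
top knob px [250.88888889 156.48148148] {'c': (591.4, -25.7), 'lw': (25, 24), 'deg': -1.4}
top white {'c': (417.7, 244.0), 'lw': (36, 13), 'deg': -7.7} {'c': (413.3, 235.1), 'lw': (35, 13), 'deg': -7.7}
top white {'c': (427.4, 441.8), 'lw': (32, 11), 'deg': 1.8} {'c': (422.7, 426.4), 'lw': (31, 10), 'deg': 1.8}
top white {'c': (425.6, 152.9), 'lw': (214, 25), 'deg': -0.0} {'c': (421.0, 147.0), 'lw': (207, 24), 'deg': -0.0}
top white {'c': (540.1, -44.9), 'lw': (237, 57), 'deg': -7.0} {'c': (531.7, -44.4), 'lw': (230, 56), 'deg': -7.0}
top white {'c': (546.5, 14.0), 'lw': (236, 40), 'deg': -6.7} {'c': (537.9, 12.6), 'lw': (228, 38), 'deg': -6.7}
top grey {'c': (424.9, 330.6), 'lw': (184, 163), 'deg': -3.1}
```

View pics/tray.png

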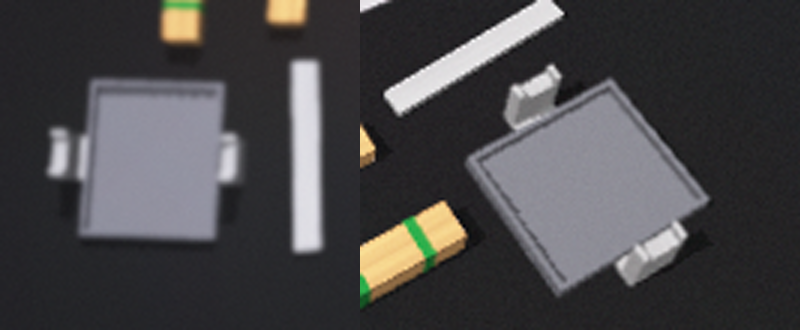

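The tray crop shows the posts and horns left and right of the grey tray. Both views agree:

| Thing | Position (mm) | Angle |
|---|---|---|
| Grey tray | (424, 331) | -3° |
| Orange tray | (429, -352) | not needed |
| Gauge | (543.5, -21) | -6.9° |
| Blue block | (652, -195) | -4.7° |
| Yellow block | (655, 171) | -3° |
| Green block | (637, 295) | -3° |
| Bar | (424, 153) | 0° |

The measured sizes match the ones given. I'll start with the blue block.

Emit:
{"fn": "arm_command", "kwargs": {"increments": [{"dr": [0, 0, -0.125], "offset": [0, 0, -0.15], "hand": 1}, {"dr": [0, 0, -0.125], "offset": [0, 0, -0.15], "hand": 1}, {"dr": [0, 0, 0], "offset": [-0.25, -0.29, 0], "hand": 1}, {"dr": [0, 0, 0], "offset": [-0.25, -0.29, 0], "hand": 1}, {"dr": [0, 0, 0], "offset": [-0.25, -0.29, 0], "hand": 1}, {"dr": [0, 0, 0], "offset": [-0.25, -0.29, 0], "hand": 1}, {"dr": [0, 0, 0], "offset": [-0.25, -0.29, 0], "hand": 1}, {"dr": [0, 0, 0], "offset": [-0.25, -0.29, 0], "hand": 1}], "grip_force": 60}}

```text
time_s: 1.05
eef_pos: [316.9, 269.3, 267.4]
ee_rot: [0.0, 0.059, 0.998, 0.0]
force: [0.5, 0.8, -0.8]
grip_width: 1.001
grip_force: 0.0
```

Emit:
{"fn": "arm_command", "kwargs": {"increments": [{"dr": [0, 0, 0], "offset": [-0.25, -0.29, 0], "hand": 1}, {"dr": [0, 0, 0], "offset": [-0.25, -0.29, 0], "hand": 1}, {"dr": [0, 0, 0], "offset": [-0.25, -0.29, 0], "hand": 1}, {"dr": [0, 0, 0], "offset": [-0.25, -0.29, 0], "hand": 1}, {"dr": [0, 0, 0], "offset": [-0.25, -0.29, 0], "hand": 1}, {"dr": [0, 0, 0], "offset": [-0.25, -0.29, 0], "hand": 1}, {"dr": [0, 0, 0], "offset": [-0.25, -0.29, 0], "hand": 1}, {"dr": [0, 0, 0], "offset": [-0.25, -0.29, 0], "hand": 1}]}}

```text
time_s: 1.85
eef_pos: [522.8, -35.5, 267.3]
ee_rot: [0.0, 0.059, 0.998, 0.0]
force: [0.4, 0.7, 0.3]
grip_width: 1.002
grip_force: 0.0
```

Emit:
{"fn": "arm_command", "kwargs": {"increments": [{"dr": [0, 0, 0], "offset": [-0.25, -0.29, 0], "hand": 1}, {"dr": [0, 0, 0], "offset": [-0.25, -0.29, 0], "hand": 1}, {"dr": [0, 0, 0], "offset": [-0.2, -0.29, 0], "hand": 1}, {"dr": [0, 0, 0], "offset": [-0.1, -0.2, 0], "hand": 1}, {"dr": [0, 0, 0], "offset": [0, 0, 0], "hand": 1}]}}

```text
time_s: 2.35
eef_pos: [602.7, -175.6, 265.8]
ee_rot: [-0.001, 0.06, 0.998, 0.0]
force: [0.0, 0.0, -0.0]
grip_width: 1.001
grip_force: 0.0
```

```bash
cat >> h.py <<'E'
BH=16
def blocks(n="top"):
    im=ctrl.capture(n); m=mask(im,"beech")|mask(im,"blue")|mask(im,"yellow")|mask(im,"green");m=cv2.morphologyEx(m,cv2.MORPH_CLOSE,np.ones((3,3)))
    for c in blobs(m,150):
        r=rect(n,c,BH)
        if 90<r["lw"][0]<195 and r["lw"][1]<75:print(n,r)
    return im
E
python3 - <<'E'
from h import *
delta([622,-192.5,6],83.1); blocks("top"); print(ctrl.sense()["force"])
E
```

```text
pos [ 602.7 -175.6  265.8] tooly 83.1 shift [-0.18  -0.12   2.165] turn z -0.0 tilt fix [-0.    -0.002  0.   ] q6 -1.92 w 85.1 t 2.35
top {'c': (640.1, 296.2), 'lw': (162, 51), 'deg': -2.8}
top {'c': (657.1, 171.1), 'lw': (159, 50), 'deg': -3.0}
[ 0.17738868 -0.09072659  0.70668356]
```

Emit:
{"fn": "arm_command", "kwargs": {"increments": [{"dr": [0, 0, 0], "offset": [-0.18, -0.12, 0.2], "hand": 1}, {"dr": [0, 0, 0], "offset": [0, 0, 0.35], "hand": 1}, {"dr": [0, 0, 0], "offset": [0, 0, 0.35], "hand": 1}, {"dr": [0, 0, 0], "offset": [0, 0, 0.35], "hand": 1}, {"dr": [0, 0, 0], "offset": [0, 0, 0.35], "hand": 1}, {"dr": [0, 0, 0], "offset": [0, 0, 0.3], "hand": 1}, {"dr": [0, 0, 0], "offset": [0, 0, 0.26], "hand": 1}, {"dr": [0, 0, 0], "offset": [0, 0, 0], "hand": 1}]}}

```text
time_s: 3.2
eef_pos: [619.8, -187.1, 4.2]
ee_rot: [-0.004, 0.058, 0.998, 0.002]
force: [-0.7, -0.4, 0.0]
grip_width: 1.0
grip_force: 0.0
```

Emit:
{"fn": "arm_command", "kwargs": {"increments": [{"dr": [0, 0, 0], "offset": [0, 0, 0], "hand": -1}, {"dr": [0, 0, 0], "offset": [0, 0, 0], "hand": -1}, {"dr": [0, 0, 0], "offset": [0, 0, 0], "hand": -1}, {"dr": [0, 0, 0], "offset": [0, 0, 0], "hand": -1}, {"dr": [0, 0, 0], "offset": [0, 0, 0], "hand": -1}, {"dr": [0, 0, 0], "offset": [0, 0, 0], "hand": -1}]}}

```text
time_s: 3.8
eef_pos: [623.1, -189.7, 10.3]
ee_rot: [0.002, 0.059, 0.998, -0.001]
force: [-1.0, 1.5, 7.3]
grip_width: 0.456
grip_force: 62.5
```

Run:
```python
from h import *
delta([460,-11,100],83.1); print(ctrl.sense()["force"],ctrl.sense()["grip_force"])
```

```text
pos [ 623.1 -189.7   10.3] tooly 83.3 shift [ 1.522  1.319 -0.754] turn z 0.004 tilt fix [-0.002  0.004  0.   ] q6 -1.93 w 38.8 t 3.8
[-1.00675455  1.45875953  7.30566805] 62.46108412742615
```

Emit:
{"fn": "arm_command", "kwargs": {"increments": [{"dr": [0, 0, 0], "offset": [0.1, 0, -0.25], "hand": -1}, {"dr": [0, 0, 0], "offset": [0.3, 0, -0.25], "hand": -1}, {"dr": [0, 0, 0], "offset": [0.35, 0.1, -0.16], "hand": -1}, {"dr": [0, 0, 0], "offset": [0.35, 0.2, 0], "hand": -1}, {"dr": [0, 0, 0], "offset": [0.3, 0.25, 0], "hand": -1}, {"dr": [0, 0, 0], "offset": [0.27, 0.25, 0], "hand": -1}, {"dr": [0, 0, 0], "offset": [0.16, 0.25, 0], "hand": -1}, {"dr": [0, 0, 0], "offset": [0, 0.26, 0], "hand": -1}]}}

```text
time_s: 4.6
eef_pos: [420.5, -6.2, 88.0]
ee_rot: [-0.0, 0.059, 0.998, -0.0]
force: [1.1, -0.2, -1.9]
grip_width: 0.458
grip_force: 61.4
```

Emit:
{"fn": "arm_command", "kwargs": {"increments": [{"dr": [0, 0, 0], "offset": [0, 0, 0], "hand": -1}, {"dr": [0, 0, 0], "offset": [0, 0, 0], "hand": -1}]}}

```text
time_s: 4.8
eef_pos: [422.8, -7.3, 87.9]
ee_rot: [0.001, 0.058, 0.998, -0.0]
force: [0.3, -0.3, -1.4]
grip_width: 0.455
grip_force: 61.5
```

Run:
```python
from h import *
delta([424.4,-6.3,25],83.1); print(ctrl.sense()["grip_force"])
BH=75
import h; h.BH=80
im=blocks("top"); h.BH=80
im2=blocks("scene")
cv2.imwrite("pics/s1.png",cv2.resize(im2[130:290,180:400,::-1],None,fx=3,fy=3,interpolation=cv2.INTER_CUBIC))
```

```text
pos [422.8  -7.3  87.9] tooly 83.3 shift [-0.012  0.01   0.524] turn z 0.005 tilt fix [-0.     0.002  0.   ] q6 -1.75 w 38.7 t 4.8
61.482131481170654
top {'c': (623.0, 280.6), 'lw': (154, 48), 'deg': -3.1}
top {'c': (639.2, 161.4), 'lw': (152, 48), 'deg': -3.0}
scene {'c': (650.0, 312.6), 'lw': (148, 49), 'deg': -2.9}
scene {'c': (668.9, 200.0), 'lw': (146, 48), 'deg': -3.3}
scene {'c': (442.1, -18.4), 'lw': (163, 65), 'deg': -7.8}
scene {'c': (-219.8, 387.8), 'lw': (189, 59), 'deg': 33.7}
```

View pics/s1.png

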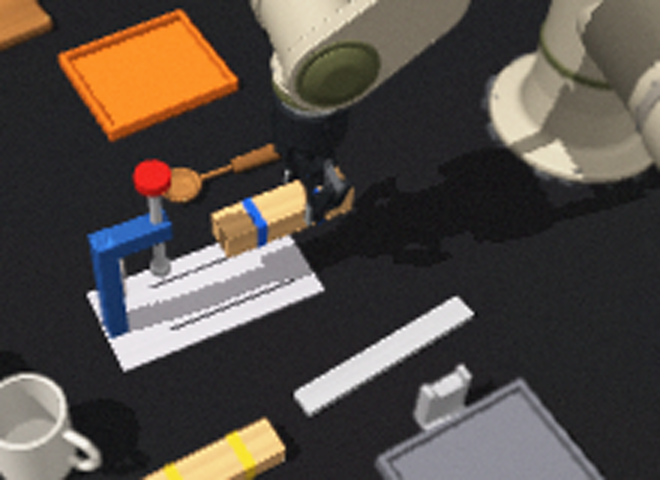

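Emit:
{"fn": "arm_command", "kwargs": {"increments": [{"dr": [0, 0, 0], "offset": [0, 0.01, 0.27], "hand": -1}, {"dr": [0, 0, 0], "offset": [0, 0, 0.26], "hand": -1}, {"dr": [0, 0, 0], "offset": [0, 0, 0], "hand": -1}, {"dr": [0, 0, 0], "offset": [-0.2, 0, 0], "hand": -1}, {"dr": [0, 0, 0], "offset": [-0.2, 0, 0], "hand": -1}, {"dr": [0, 0, 0], "offset": [-0.2, 0, 0], "hand": -1}, {"dr": [0, 0, 0], "offset": [-0.13, 0, 0], "hand": -1}, {"dr": [0, 0, 0], "offset": [0, 0, 0], "hand": -1}]}}

```text
time_s: 5.7
eef_pos: [511.7, -17.6, 25.2]
ee_rot: [0.001, 0.059, 0.998, -0.0]
force: [-0.6, -0.3, -0.4]
grip_width: 0.453
grip_force: 61.4
```

Emit:
{"fn": "arm_command", "kwargs": {"increments": [{"dr": [0, 0, 0], "offset": [0, 0, 0.04], "hand": -1}, {"dr": [0, 0, 0], "offset": [0, 0, 0.02], "hand": -1}, {"dr": [0, 0, 0], "offset": [0, 0, 0], "hand": -1}]}}

```text
time_s: 6.0
eef_pos: [509.0, -16.5, 16.5]
ee_rot: [-0.0, 0.059, 0.998, 0.0]
force: [0.1, -0.7, -0.8]
grip_width: 0.456
grip_force: 61.5
```

Run:
```python
from h import *
import h
delta([510.2,-16.7,16],83.1); print(ctrl.sense()["force"],ctrl.sense()["grip_force"])
h.BH=25
blocks("top")
```

```text
pos [509.  -16.5  16.5] tooly 83.3 shift [-0.01  -0.     0.004] turn z 0.003 tilt fix [ 0.    -0.001  0.   ] q6 -1.72 w 38.8 t 6.0
[ 0.09991402 -0.67228324 -0.77954615] 61.548110246658325
top {'c': (637.7, 294.0), 'lw': (161, 50), 'deg': -3.1}
top {'c': (654.5, 169.6), 'lw': (158, 50), 'deg': -3.0}
```

Emit:
{"fn": "arm_command", "kwargs": {"increments": [{"dr": [0, 0, 0], "offset": [0, 0, 0.015], "hand": -1}, {"dr": [0, 0, 0], "offset": [0, 0, 0], "hand": 1}, {"dr": [0, 0, 0], "offset": [0, 0, 0], "hand": 1}, {"dr": [0, 0, 0], "offset": [0, 0, 0], "hand": 1}, {"dr": [0, 0, 0], "offset": [0, 0, 0], "hand": 1}, {"dr": [0, 0, 0], "offset": [0, 0, -0.2], "hand": 1}, {"dr": [0, 0, 0], "offset": [0, 0, -0.35], "hand": 1}, {"dr": [0, 0, 0], "offset": [0, 0, -0.35], "hand": -1}]}}

```text
time_s: 6.85
eef_pos: [509.1, -16.4, 123.7]
ee_rot: [-0.001, 0.059, 0.998, 0.0]
force: [0.7, -0.2, -0.3]
grip_width: 0.862
grip_force: 0.0
```

Emit:
{"fn": "arm_command", "kwargs": {"increments": [{"dr": [0, 0, 0], "offset": [0, 0, -0.35], "hand": -1}, {"dr": [0, 0, 0], "offset": [0, 0, -0.35], "hand": -1}, {"dr": [0, 0, 0], "offset": [0, 0, -0.38], "hand": -1}, {"dr": [0, 0, 0], "offset": [0, 0, 0], "hand": -1}, {"dr": [0, 0, 0], "offset": [-0.35, 0.01, 0], "hand": -1}, {"dr": [0, 0, 0], "offset": [-0.34, 0, 0], "hand": -1}, {"dr": [0, 0, 0], "offset": [0, 0, 0], "hand": -1}]}}

```text
time_s: 7.55
eef_pos: [594.4, -25.7, 249.3]
ee_rot: [-0.001, 0.059, 0.998, 0.0]
force: [-0.4, 0.9, 0.1]
grip_width: 0.001
grip_force: 0.0
```

Run:
```python
from h import *
import h
delta([592.5,-25.5,232],83.1); print(ctrl.sense()["force"],ctrl.sense()["grip_force"])
h.BH=25
im=blocks("top"); im2=blocks("scene")
cv2.imwrite("pics/s2.png",cv2.resize(im2[130:290,180:400,::-1],None,fx=3,fy=3,interpolation=cv2.INTER_CUBIC))
```

```text
pos [594.4 -25.7 249.3] tooly 83.3 shift [ 0.016 -0.001  0.144] turn z 0.003 tilt fix [ 0.    -0.003  0.   ] q6 -1.69 w 0.1 t 7.55
[-0.35825878  0.90459529  0.1213856 ] 0.0
top {'c': (637.6, 293.8), 'lw': (161, 51), 'deg': -3.1}
top {'c': (654.5, 169.6), 'lw': (158, 50), 'deg': -3.0}
scene {'c': (636.0, 295.9), 'lw': (157, 52), 'deg': -2.9}
scene {'c': (655.8, 176.0), 'lw': (154, 52), 'deg': -3.0}
scene {'c': (535.4, -15.8), 'lw': (158, 61), 'deg': -6.3}
scene {'c': (-281.4, 376.9), 'lw': (194, 63), 'deg': 33.7}
```

View pics/s2.png

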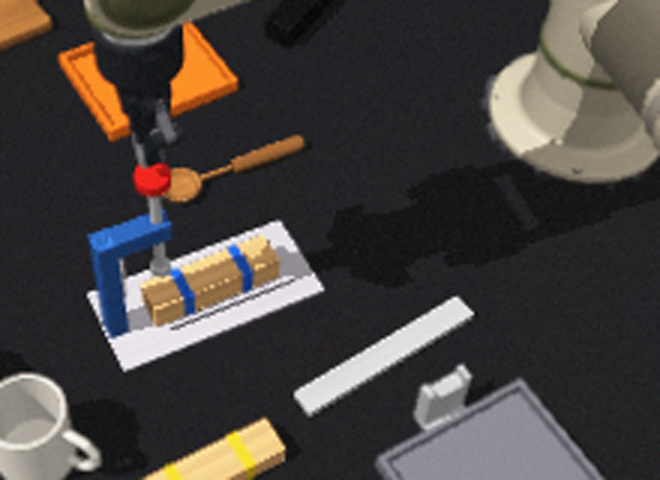

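The blue block lies flat on the base with one end under the foot, and the shut fingers are above the knob at about (152,165). I'll press now.

Emit:
{"fn": "arm_command", "kwargs": {"increments": [{"dr": [0, 0, 0], "offset": [0.01, 0, 0.16], "hand": -1}, {"dr": [0, 0, 0], "offset": [0, 0, 0.12], "hand": -1}, {"dr": [0, 0, 0], "offset": [0, 0, 0.12], "hand": -1}, {"dr": [0, 0, 0], "offset": [0, 0, 0.03], "hand": -1}, {"dr": [0, 0, 0], "offset": [0, 0, 0], "hand": -1}]}}

```text
time_s: 8.15
eef_pos: [590.0, -24.7, 201.0]
ee_rot: [-0.0, 0.059, 0.998, 0.0]
force: [-1.6, -0.1, 2.3]
grip_width: 0.002
grip_force: 0.9
```

Emit:
{"fn": "arm_command", "kwargs": {"increments": [{"dr": [0, 0, 0], "offset": [0, 0, 0.02], "hand": -1}, {"dr": [0, 0, 0], "offset": [0, 0, 0.02], "hand": -1}, {"dr": [0, 0, 0], "offset": [0, 0, 0], "hand": -1}, {"dr": [0, 0, 0], "offset": [0, 0, 0], "hand": -1}, {"dr": [0, 0, 0], "offset": [0, 0, 0], "hand": -1}]}}

```text
time_s: 8.65
eef_pos: [590.8, -24.9, 196.0]
ee_rot: [0.0, 0.059, 0.998, 0.0]
force: [-1.1, 0.7, 2.0]
grip_width: 0.004
grip_force: 1.0
```

Emit:
{"fn": "arm_command", "kwargs": {"increments": [{"dr": [0, 0, 0], "offset": [0, 0, 0.015], "hand": -1}, {"dr": [0, 0, 0], "offset": [0, 0, 0.015], "hand": -1}, {"dr": [0, 0, 0], "offset": [0, 0, 0.005], "hand": -1}, {"dr": [0, 0, 0], "offset": [0, 0, 0], "hand": -1}, {"dr": [0, 0, 0], "offset": [0, 0, 0], "hand": -1}]}}

```text
time_s: 9.15
eef_pos: [591.0, -24.9, 194.0]
ee_rot: [0.001, 0.059, 0.998, -0.0]
force: [-7.5, 0.6, 16.5]
grip_width: -0.002
grip_force: 8.5
```

The foot stopped at TCP z 194, so travel is 36 mm: the blue block is full height and goes in the grey tray. Next I let the knob up and regrasp the block.

Emit:
{"fn": "arm_command", "kwargs": {"increments": [{"dr": [0, 0, 0], "offset": [0, 0, 0], "hand": -1}, {"dr": [0, 0, 0], "offset": [0, 0, 0], "hand": -1}, {"dr": [0, 0, 0], "offset": [0, 0, -0.15], "hand": -1}, {"dr": [0, 0, 0], "offset": [0, 0, -0.2], "hand": -1}, {"dr": [0, 0, 0], "offset": [0, 0, -0.2], "hand": -1}, {"dr": [0, 0, 0], "offset": [0.35, 0, 0], "hand": 1}, {"dr": [0, 0, 0], "offset": [0.34, 0, 0], "hand": 1}, {"dr": [0, 0, 0], "offset": [0, 0, 0], "hand": 1}]}}

```text
time_s: 9.95
eef_pos: [504.9, -14.2, 257.2]
ee_rot: [-0.001, 0.059, 0.998, 0.0]
force: [0.8, 0.1, 0.0]
grip_width: 0.506
grip_force: 0.0
```

Run:
```python
from h import *
import h
delta([509,-16.7,22],83.1)
h.BH=25
im=blocks("top"); im2=blocks("scene")
for n,i in(("top",im),("scene",im2)):
    for c in blobs(mask(i,"red"),20): 
        if cv2.contourArea(c)<2000: print(n,"knob",c[:,0].mean(0))
```

```text
pos [504.9 -14.2 257.2] tooly 83.3 shift [-0.042 -0.017  1.96 ] turn z 0.004 tilt fix [ 0.    -0.004  0.   ] q6 -1.71 w 43.0 t 9.95
top {'c': (637.7, 294.0), 'lw': (161, 50), 'deg': -3.1}
top {'c': (654.5, 169.6), 'lw': (158, 50), 'deg': -3.0}
scene {'c': (636.0, 295.9), 'lw': (157, 52), 'deg': -2.9}
scene {'c': (655.9, 176.9), 'lw': (154, 51), 'deg': -3.3}
scene {'c': (535.4, -15.8), 'lw': (158, 61), 'deg': -6.3}
scene knob [230.31428571 188.71428571]
```

Emit:
{"fn": "arm_command", "kwargs": {"increments": [{"dr": [0, 0, 0], "offset": [-0.04, -0.01, 0.2], "hand": 1}, {"dr": [0, 0, 0], "offset": [0, 0, 0.35], "hand": 1}, {"dr": [0, 0, 0], "offset": [0, 0, 0.35], "hand": 1}, {"dr": [0, 0, 0], "offset": [0, 0, 0.35], "hand": 1}, {"dr": [0, 0, 0], "offset": [0, 0, 0.35], "hand": 1}, {"dr": [0, 0, 0], "offset": [0, 0, 0.26], "hand": 1}, {"dr": [0, 0, 0], "offset": [0, 0, 0.1], "hand": 1}, {"dr": [0, 0, 0], "offset": [0, 0, 0], "hand": 1}]}}

```text
time_s: 10.85
eef_pos: [513.3, -17.0, 21.3]
ee_rot: [-0.001, 0.059, 0.998, 0.0]
force: [-0.4, 0.6, 0.8]
grip_width: 0.999
grip_force: 0.0
```

Emit:
{"fn": "arm_command", "kwargs": {"increments": [{"dr": [0, 0, 0], "offset": [0, 0, 0], "hand": -1}, {"dr": [0, 0, 0], "offset": [0, 0, 0], "hand": -1}, {"dr": [0, 0, 0], "offset": [0, 0, 0], "hand": -1}, {"dr": [0, 0, 0], "offset": [0, 0, 0], "hand": -1}, {"dr": [0, 0, 0], "offset": [0, 0, 0], "hand": -1}]}}

```text
time_s: 11.35
eef_pos: [514.1, -17.1, 23.9]
ee_rot: [0.001, 0.059, 0.998, -0.0]
force: [-0.8, 0.5, 6.0]
grip_width: 0.453
grip_force: 61.4
```

Emit:
{"fn": "arm_command", "kwargs": {"increments": [{"dr": [0, 0, 0], "offset": [0, 0, -0.07], "hand": -1}, {"dr": [0, 0, 0], "offset": [0.2, 0, 0], "hand": -1}, {"dr": [0, 0, 0], "offset": [0.3, 0, 0], "hand": -1}, {"dr": [0, 0, 0], "offset": [0.3, 0, 0], "hand": -1}, {"dr": [0, 0, -0.045], "offset": [0.2, 0.1, -0.25], "hand": -1}, {"dr": [0, 0, -0.045], "offset": [0, 0.2, -0.25], "hand": -1}, {"dr": [0, 0, 0], "offset": [0, 0.3, -0.2], "hand": -1}, {"dr": [0, 0, 0], "offset": [0, 0.35, 0], "hand": -1}]}}

```text
time_s: 12.15
eef_pos: [402.7, 111.7, 118.6]
ee_rot: [0.004, 0.024, 1.0, -0.0]
force: [0.5, -1.2, -2.2]
grip_width: 0.45
grip_force: 61.2
```

Run:
```python
from h import *
delta([393,302.5,100],87.1);s=ctrl.sense(); print(s["force"],s["grip_force"])
```

```text
pos [402.7 111.7 118.6] tooly 87.2 shift [0.159 1.584 0.154] turn z 0.003 tilt fix [ 0.     0.009 -0.   ] q6 -1.53 w 38.2 t 12.15
[ 0.49032709 -1.16735062 -2.21709278] 61.24148368835449
```

Emit:
{"fn": "arm_command", "kwargs": {"increments": [{"dr": [0, 0, 0], "offset": [0.06, 0.3, 0], "hand": -1}, {"dr": [0, 0, 0], "offset": [0.06, 0.35, 0], "hand": -1}, {"dr": [0, 0, 0], "offset": [0, 0.35, 0], "hand": -1}, {"dr": [0, 0, 0], "offset": [0, 0.35, 0], "hand": -1}, {"dr": [0, 0, 0], "offset": [0, 0.23, 0], "hand": -1}, {"dr": [0, 0, 0], "offset": [0, 0, 0.1], "hand": -1}, {"dr": [0, 0, 0], "offset": [0, 0, 0.2], "hand": -1}, {"dr": [0, 0, 0], "offset": [0, 0, 0], "hand": -1}]}}

```text
time_s: 12.95
eef_pos: [393.8, 299.8, 76.8]
ee_rot: [-0.002, 0.023, 1.0, -0.001]
force: [-0.6, -0.6, -0.7]
grip_width: 0.455
grip_force: 39.2
```

Emit:
{"fn": "arm_command", "kwargs": {"increments": [{"dr": [0, 0, 0], "offset": [0, 0, 0], "hand": -1}]}}

```text
time_s: 13.05
eef_pos: [395.5, 300.4, 79.3]
ee_rot: [-0.0, 0.024, 1.0, -0.0]
force: [-0.2, 0.7, -2.2]
grip_width: 0.448
grip_force: 66.4
```

Run:
```python
from h import *
import h
delta([398,302.2,24],87.1);s=ctrl.sense(); print(s["force"],s["grip_force"])
h.BH=70; im=blocks("scene"); im=blocks("top")
cv2.imwrite("pics/t1.png",cv2.resize(np.vstack([ctrl.capture("scene")[210:340,260:420],im[160:290,80:240]])[:,:,::-1],None,fx=2.3,fy=2.3,interpolation=cv2.INTER_CUBIC))
```

```text
pos [395.5 300.4  79.3] tooly 87.3 shift [-0.02   0.016  0.461] turn z 0.004 tilt fix [-0.    -0.001  0.   ] q6 -1.11 w 38.1 t 13.05
[-0.18368955  0.71413579 -2.20445796] 66.42979860305786
scene {'c': (647.5, 309.5), 'lw': (150, 50), 'deg': -2.9}
scene {'c': (666.4, 194.9), 'lw': (147, 50), 'deg': -3.0}
scene {'c': (428.9, 297.4), 'lw': (133, 53), 'deg': -1.9}
scene {'c': (-234.1, 385.6), 'lw': (187, 57), 'deg': 33.7}
top {'c': (625.6, 282.9), 'lw': (155, 49), 'deg': -3.1}
top {'c': (642.0, 162.9), 'lw': (153, 48), 'deg': -3.0}
```

View pics/t1.png

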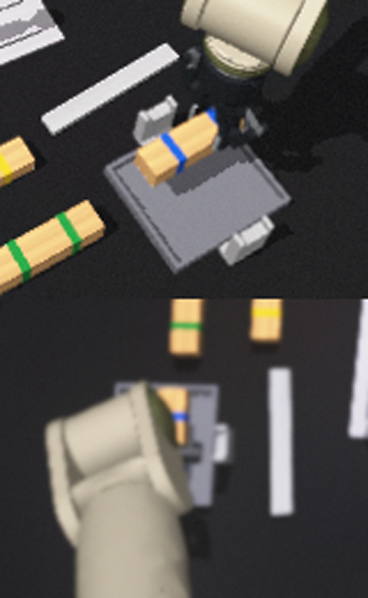

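The grip force dipped to 39 N and then recovered, which was the slackening. The block is still held over the near side of the tray and at most droops slightly. I'll lower it gently so the floor levels it.

Emit:
{"fn": "arm_command", "kwargs": {"increments": [{"dr": [0, 0, 0], "offset": [-0.02, 0.01, 0.12], "hand": -1}, {"dr": [0, 0, 0], "offset": [0, 0, 0.15], "hand": -1}, {"dr": [0, 0, 0], "offset": [0, 0, 0.08], "hand": -1}, {"dr": [0, 0, 0], "offset": [0, 0, 0.05], "hand": -1}, {"dr": [0, 0, 0], "offset": [0, 0, 0.02], "hand": -1}, {"dr": [0, 0, 0], "offset": [0, 0, 0.02], "hand": -1}, {"dr": [0, 0, 0], "offset": [0, 0, 0], "hand": -1}]}}

```text
time_s: 13.9
eef_pos: [398.1, 302.1, 26.3]
ee_rot: [0.0, 0.023, 1.0, 0.0]
force: [0.0, -0.7, -1.5]
grip_width: 0.447
grip_force: 66.6
```

Emit:
{"fn": "arm_command", "kwargs": {"increments": [{"dr": [0, 0, 0], "offset": [0, 0, 0.02], "hand": -1}, {"dr": [0, 0, 0], "offset": [0, 0, 0.005], "hand": -1}, {"dr": [0, 0, 0], "offset": [0, 0, 0], "hand": 0.2}, {"dr": [0, 0, 0], "offset": [0, 0, 0], "hand": 0.2}, {"dr": [0, 0, 0], "offset": [0, 0, 0], "hand": 0.2}, {"dr": [0, 0, 0], "offset": [0, 0, -0.3], "hand": 0.2}, {"dr": [0, 0, 0], "offset": [0, 0, -0.35], "hand": 0.2}, {"dr": [0, 0, 0], "offset": [0, 0, -0.35], "hand": 0.5}]}}

```text
time_s: 14.7
eef_pos: [397.6, 301.9, 144.5]
ee_rot: [-0.0, 0.023, 1.0, -0.0]
force: [0.5, 0.7, -0.4]
grip_width: 0.743
grip_force: 0.0
```

Emit:
{"fn": "arm_command", "kwargs": {"increments": [{"dr": [0, 0, 0], "offset": [-0.35, -0.2, 0], "hand": 1}, {"dr": [0, 0, 0], "offset": [-0.35, -0.2, 0], "hand": 1}, {"dr": [0, 0, 0], "offset": [-0.35, -0.2, 0], "hand": 1}, {"dr": [0, 0, 0], "offset": [-0.35, -0.2, 0], "hand": 1}, {"dr": [0, 0, 0], "offset": [-0.25, -0.2, 0], "hand": 1}, {"dr": [0, 0, 0], "offset": [-0.15, -0.17, 0], "hand": 1}, {"dr": [0, 0, 0], "offset": [0, 0, 0], "hand": 1}]}}

```text
time_s: 15.4
eef_pos: [608.8, 148.9, 142.4]
ee_rot: [0.0, 0.025, 1.0, -0.0]
force: [-0.1, 0.5, -0.9]
grip_width: 1.001
grip_force: 0.0
```

Run:
```python
from h import *
import h
delta([625,172.5,6],87.1)
h.BH=22;blocks("scene");im=blocks("top")
cv2.imwrite("pics/t2.png",cv2.resize(np.vstack([ctrl.capture("scene")[210:340,230:420],im[120:290,80:270]])[:,:,::-1],None,fx=2,fy=2,interpolation=cv2.INTER_CUBIC))
```

```text
pos [608.8 148.9 142.4] tooly 87.1 shift [-0.125  0.204  1.137] turn z 0.0 tilt fix [-0.001  0.     0.   ] q6 -1.47 w 85.1 t 15.4
scene {'c': (635.2, 295.0), 'lw': (157, 52), 'deg': -2.9}
scene {'c': (655.2, 175.6), 'lw': (154, 51), 'deg': -3.3}
scene {'c': (418.6, 302.6), 'lw': (166, 51), 'deg': -1.8}
```

View pics/t2.png

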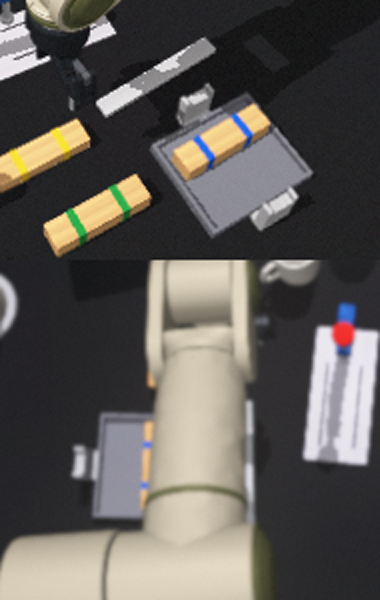

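The blue block lies flat in the grey tray. The yellow block hasn't moved.

Emit:
{"fn": "arm_command", "kwargs": {"increments": [{"dr": [0, 0, 0], "offset": [-0.125, 0.2, 0], "hand": 1}, {"dr": [0, 0, 0], "offset": [0, 0, 0.3], "hand": 1}, {"dr": [0, 0, 0], "offset": [0, 0, 0.35], "hand": 1}, {"dr": [0, 0, 0], "offset": [0, 0, 0.35], "hand": 1}, {"dr": [0, 0, 0], "offset": [0, 0, 0.11], "hand": 1}, {"dr": [0, 0, 0], "offset": [0, 0, 0], "hand": 1}]}}

```text
time_s: 16.15
eef_pos: [622.1, 175.7, 8.9]
ee_rot: [-0.001, 0.023, 1.0, -0.0]
force: [-0.5, 0.3, 0.2]
grip_width: 1.001
grip_force: 0.0
```

Emit:
{"fn": "arm_command", "kwargs": {"increments": [{"dr": [0, 0, 0], "offset": [0, 0, 0], "hand": -1}, {"dr": [0, 0, 0], "offset": [0, 0, 0], "hand": -1}, {"dr": [0, 0, 0], "offset": [0, 0, 0], "hand": -1}, {"dr": [0, 0, 0], "offset": [0, 0, 0], "hand": -1}, {"dr": [0, 0, 0], "offset": [0, 0, 0], "hand": -1}]}}

```text
time_s: 16.65
eef_pos: [624.3, 175.0, 11.9]
ee_rot: [0.002, 0.023, 1.0, 0.0]
force: [-1.2, 0.6, 7.1]
grip_width: 0.445
grip_force: 61.4
```

Run:
```python
from h import *
delta([424.4,-6.3,95],83.1);s=ctrl.sense(); print(s["force"],s["grip_force"])
```

```text
pos [624.3 175.   11.9] tooly 87.3 shift [ 1.591 -1.587 -0.698] turn z 0.094 tilt fix [ 0.001  0.004 -0.   ] q6 -1.43 w 37.9 t 16.65
[-1.19531817  0.58114014  7.07454284] 61.445428133010864
```

Emit:
{"fn": "arm_command", "kwargs": {"increments": [{"dr": [0, 0, 0], "offset": [0.1, 0, -0.3], "hand": -1}, {"dr": [0, 0, 0], "offset": [0.28, 0, -0.28], "hand": -1}, {"dr": [0, 0, 0], "offset": [0.35, -0.1, -0.12], "hand": -1}, {"dr": [0, 0, 0], "offset": [0.33, -0.2, 0], "hand": -1}, {"dr": [0, 0, 0], "offset": [0.3, -0.25, 0], "hand": -1}, {"dr": [0, 0, 0.03], "offset": [0.2, -0.32, 0], "hand": -1}, {"dr": [0, 0, 0.03], "offset": [0.1, -0.35, 0], "hand": -1}, {"dr": [0, 0, 0.03], "offset": [0, -0.35, 0], "hand": -1}]}}

```text
time_s: 17.45
eef_pos: [411.1, -4.4, 94.6]
ee_rot: [0.0, 0.059, 0.998, -0.0]
force: [0.6, -0.3, -1.3]
grip_width: 0.455
grip_force: 60.7
```

Emit:
{"fn": "arm_command", "kwargs": {"increments": [{"dr": [0, 0, 0], "offset": [0, 0, 0], "hand": -1}, {"dr": [0, 0, 0], "offset": [0, 0, 0], "hand": -1}]}}

```text
time_s: 17.65
eef_pos: [412.7, -4.0, 94.4]
ee_rot: [0.0, 0.06, 0.998, -0.0]
force: [-0.2, -0.4, -1.2]
grip_width: 0.451
grip_force: 60.9
```

Run:
```python
from h import *
import h
delta([424.4,-6.3,26],83.1);s=ctrl.sense(); print(s["force"],s["grip_force"])
h.BH=85; blocks("scene")
```

```text
pos [412.7  -4.   94.4] tooly 83.2 shift [-0.099 -0.007  0.57 ] turn z 0.001 tilt fix [-0.     0.001  0.   ] q6 -1.75 w 38.3 t 17.65
[-0.1771805  -0.40239382 -1.16505969] 60.85018873214722
scene {'c': (651.3, 314.1), 'lw': (147, 49), 'deg': -2.9}
scene {'c': (448.3, 321.0), 'lw': (157, 48), 'deg': -1.8}
scene {'c': (458.3, -16.3), 'lw': (120, 58), 'deg': -7.5}
scene {'c': (-214.9, 390.2), 'lw': (188, 56), 'deg': 33.7}
```

Emit:
{"fn": "arm_command", "kwargs": {"increments": [{"dr": [0, 0, 0], "offset": [0, -0.007, 0.3], "hand": -1}, {"dr": [0, 0, 0], "offset": [0, 0, 0.27], "hand": -1}, {"dr": [0, 0, 0], "offset": [0, 0, 0], "hand": -1}, {"dr": [0, 0, 0], "offset": [-0.22, 0, 0], "hand": -1}, {"dr": [0, 0, 0], "offset": [-0.22, 0, 0], "hand": -1}, {"dr": [0, 0, 0], "offset": [-0.22, 0, 0], "hand": -1}, {"dr": [0, 0, 0], "offset": [-0.155, 0, 0], "hand": -1}, {"dr": [0, 0, 0], "offset": [0, 0, 0], "hand": -1}]}}

```text
time_s: 18.5
eef_pos: [512.0, -15.3, 27.2]
ee_rot: [0.002, 0.058, 0.998, -0.0]
force: [-1.8, -0.4, -1.7]
grip_width: 0.453
grip_force: 60.9
```

Emit:
{"fn": "arm_command", "kwargs": {"increments": [{"dr": [0, 0, 0], "offset": [0, 0, 0.04], "hand": -1}, {"dr": [0, 0, 0], "offset": [0, 0, 0.035], "hand": -1}, {"dr": [0, 0, 0], "offset": [0, 0, 0], "hand": -1}]}}

```text
time_s: 18.8
eef_pos: [508.9, -15.1, 17.9]
ee_rot: [-0.0, 0.058, 0.998, 0.0]
force: [-5.4, 3.4, 15.1]
grip_width: 0.448
grip_force: 62.9
```

Emit:
{"fn": "arm_command", "kwargs": {"increments": [{"dr": [0, 0, 0], "offset": [0, 0, -0.015], "hand": -1}, {"dr": [0, 0, 0], "offset": [0, 0, 0], "hand": 1}, {"dr": [0, 0, 0], "offset": [0, 0, 0], "hand": 1}, {"dr": [0, 0, 0], "offset": [0, 0, 0], "hand": 1}, {"dr": [0, 0, 0], "offset": [0, 0, 0], "hand": 1}, {"dr": [0, 0, 0], "offset": [0, 0, -0.2], "hand": 1}, {"dr": [0, 0, 0], "offset": [0, 0, -0.35], "hand": 1}, {"dr": [0, 0, 0], "offset": [0, 0, -0.35], "hand": -1}]}}

```text
time_s: 19.6
eef_pos: [509.1, -15.7, 127.2]
ee_rot: [-0.001, 0.059, 0.998, 0.0]
force: [0.1, -0.4, -0.1]
grip_width: 0.856
grip_force: 0.0
```

Emit:
{"fn": "arm_command", "kwargs": {"increments": [{"dr": [0, 0, 0], "offset": [0, 0, -0.35], "hand": -1}, {"dr": [0, 0, 0], "offset": [0, 0, -0.35], "hand": -1}, {"dr": [0, 0, 0], "offset": [0, 0, -0.36], "hand": -1}, {"dr": [0, 0, 0], "offset": [0, 0, 0], "hand": -1}, {"dr": [0, 0, 0], "offset": [-0.35, -0.005, 0], "hand": -1}, {"dr": [0, 0, 0], "offset": [-0.34, 0, 0], "hand": -1}, {"dr": [0, 0, 0], "offset": [0, 0, 0], "hand": -1}]}}

```text
time_s: 20.3
eef_pos: [594.1, -26.7, 250.5]
ee_rot: [-0.001, 0.059, 0.998, 0.0]
force: [-0.1, 0.6, -1.0]
grip_width: -0.002
grip_force: 0.0
```

Run:
```python
from h import *
import h
delta([592,-25.5,195],83.1)
h.BH=22; im=blocks("scene")
cv2.imwrite("pics/s3.png",cv2.resize(im[150:270,200:360,::-1],None,fx=3,fy=3,interpolation=cv2.INTER_CUBIC))
```

```text
pos [594.1 -26.7 250.5] tooly 83.2 shift [0.018 0.008 0.463] turn z 0.003 tilt fix [ 0.    -0.003  0.   ] q6 -1.69 w -0.2 t 20.3
scene {'c': (635.2, 295.0), 'lw': (157, 52), 'deg': -2.9}
scene {'c': (418.6, 302.4), 'lw': (167, 51), 'deg': -1.8}
scene {'c': (539.5, -16.0), 'lw': (155, 59), 'deg': -8.5}
```

View pics/s3.png

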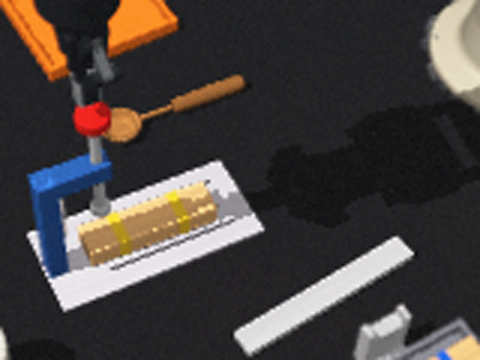

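The yellow block is flat on the base, with its end at (95,240) under the foot. I'll press down to z≈194 first.

Emit:
{"fn": "arm_command", "kwargs": {"increments": [{"dr": [0, 0, 0], "offset": [0.01, 0.005, 0.16], "hand": -1}, {"dr": [0, 0, 0], "offset": [0, 0, 0.12], "hand": -1}, {"dr": [0, 0, 0], "offset": [0, 0, 0.12], "hand": -1}, {"dr": [0, 0, 0], "offset": [0, 0, 0.05], "hand": -1}, {"dr": [0, 0, 0], "offset": [0, 0, 0.03], "hand": -1}, {"dr": [0, 0, 0], "offset": [0, 0, 0.01], "hand": -1}, {"dr": [0, 0, 0], "offset": [0, 0, 0], "hand": -1}]}}

```text
time_s: 21.05
eef_pos: [590.5, -25.3, 195.2]
ee_rot: [0.0, 0.059, 0.998, -0.0]
force: [-1.1, 0.1, 2.5]
grip_width: 0.002
grip_force: 1.0
```

Emit:
{"fn": "arm_command", "kwargs": {"increments": [{"dr": [0, 0, 0], "offset": [0, 0, 0.015], "hand": -1}, {"dr": [0, 0, 0], "offset": [0, 0, 0.015], "hand": -1}, {"dr": [0, 0, 0], "offset": [0, 0, 0], "hand": -1}, {"dr": [0, 0, 0], "offset": [0, 0, 0], "hand": -1}]}}

```text
time_s: 21.45
eef_pos: [590.7, -25.3, 191.2]
ee_rot: [0.0, 0.059, 0.998, -0.0]
force: [0.1, 0.4, 2.0]
grip_width: 0.002
grip_force: 1.1
```

Still spring force only below 194, so the yellow block is low. I'll continue to the contact.

Emit:
{"fn": "arm_command", "kwargs": {"increments": [{"dr": [0, 0, 0], "offset": [0, 0, 0.025], "hand": -1}, {"dr": [0, 0, 0], "offset": [0, 0, 0.025], "hand": -1}, {"dr": [0, 0, 0], "offset": [0, 0, 0.02], "hand": -1}, {"dr": [0, 0, 0], "offset": [0, 0, 0], "hand": -1}, {"dr": [0, 0, 0], "offset": [0, 0, 0], "hand": -1}, {"dr": [0, 0, 0], "offset": [0, 0, 0], "hand": -1}, {"dr": [0, 0, 0], "offset": [0, 0, 0], "hand": -1}]}}

```text
time_s: 22.15
eef_pos: [590.9, -25.3, 185.9]
ee_rot: [0.002, 0.059, 0.998, -0.0]
force: [-8.4, 1.6, 23.4]
grip_width: -0.001
grip_force: 12.1
```

The foot stopped at z 186, so travel is 44 mm: the yellow block is low and goes in the orange tray.

Emit:
{"fn": "arm_command", "kwargs": {"increments": [{"dr": [0, 0, 0], "offset": [0, 0, 0], "hand": -1}, {"dr": [0, 0, 0], "offset": [0, 0, -0.2], "hand": -1}, {"dr": [0, 0, 0], "offset": [0, 0, -0.2], "hand": -1}, {"dr": [0, 0, 0], "offset": [0, 0, -0.22], "hand": -1}, {"dr": [0, 0, 0], "offset": [0.34, 0, 0], "hand": 1}, {"dr": [0, 0, 0], "offset": [0.34, 0, 0], "hand": 1}, {"dr": [0, 0, 0], "offset": [0, 0, 0], "hand": 1}, {"dr": [0, 0, 0], "offset": [0, 0, 0], "hand": 1}]}}

```text
time_s: 22.95
eef_pos: [509.4, -15.7, 257.2]
ee_rot: [0.0, 0.059, 0.998, -0.0]
force: [0.5, 0.9, 0.2]
grip_width: 0.68
grip_force: 0.0
```

Run:
```python
from h import *
delta([509,-15.7,18],83.1)
```

```text
pos [509.4 -15.7 257.2] tooly 83.3 shift [0.005 0.    1.994] turn z 0.004 tilt fix [-0.     0.001  0.   ] q6 -1.71 w 57.8 t 22.95
```

Emit:
{"fn": "arm_command", "kwargs": {"increments": [{"dr": [0, 0, 0], "offset": [0, 0, 0.3], "hand": 1}, {"dr": [0, 0, 0], "offset": [0, 0, 0.35], "hand": 1}, {"dr": [0, 0, 0], "offset": [0, 0, 0.35], "hand": 1}, {"dr": [0, 0, 0], "offset": [0, 0, 0.35], "hand": 1}, {"dr": [0, 0, 0], "offset": [0, 0, 0.35], "hand": 1}, {"dr": [0, 0, 0], "offset": [0, 0, 0.2], "hand": 1}, {"dr": [0, 0, 0], "offset": [0, 0, 0.09], "hand": 1}, {"dr": [0, 0, 0], "offset": [0, 0, 0], "hand": 1}]}}

```text
time_s: 23.75
eef_pos: [509.7, -15.8, 17.2]
ee_rot: [-0.001, 0.059, 0.998, 0.0]
force: [0.5, 0.3, 1.2]
grip_width: 1.0
grip_force: 0.0
```

Emit:
{"fn": "arm_command", "kwargs": {"increments": [{"dr": [0, 0, 0], "offset": [0, 0, 0], "hand": -1}, {"dr": [0, 0, 0], "offset": [0, 0, 0], "hand": -1}, {"dr": [0, 0, 0], "offset": [0, 0, 0], "hand": -1}, {"dr": [0, 0, 0], "offset": [0, 0, 0], "hand": -1}, {"dr": [0, 0, 0], "offset": [0, 0, 0], "hand": -1}]}}

```text
time_s: 24.25
eef_pos: [510.4, -15.9, 19.7]
ee_rot: [0.001, 0.059, 0.998, -0.0]
force: [-1.1, 0.4, 8.1]
grip_width: 0.447
grip_force: 61.1
```

Emit:
{"fn": "arm_command", "kwargs": {"increments": [{"dr": [0, 0, 0], "offset": [0, 0, -0.07], "hand": -1}, {"dr": [0, 0, 0], "offset": [0.2, 0, 0], "hand": -1}, {"dr": [0, 0, 0], "offset": [0.3, 0, 0], "hand": -1}, {"dr": [0, 0, 0], "offset": [0.3, 0, 0], "hand": -1}, {"dr": [0, 0, 0], "offset": [0.2, -0.1, -0.25], "hand": -1}, {"dr": [0, 0, 0], "offset": [0, -0.2, -0.25], "hand": -1}, {"dr": [0, 0, 0], "offset": [0, -0.3, -0.2], "hand": -1}, {"dr": [0, 0, 0], "offset": [0, -0.35, 0], "hand": -1}]}}

```text
time_s: 25.05
eef_pos: [378.1, -116.5, 114.1]
ee_rot: [0.003, 0.058, 0.998, -0.002]
force: [0.5, -0.5, -1.8]
grip_width: 0.451
grip_force: 61.0
```

Run:
```python
from h import *
delta([399.2,-348.4,20],83.1);print(ctrl.sense()["force"])
```

```text
pos [ 378.1 -116.5  114.1] tooly 83.4 shift [-0.393 -1.897  0.793] turn z 0.006 tilt fix [-0.004  0.008  0.   ] q6 -2.05 w 38.3 t 25.05
[ 0.45564225 -0.45302739 -1.81504301]
```

Emit:
{"fn": "arm_command", "kwargs": {"increments": [{"dr": [0, 0, 0], "offset": [-0.1, -0.35, 0], "hand": -1}, {"dr": [0, 0, 0], "offset": [-0.1, -0.35, 0], "hand": -1}, {"dr": [0, 0, 0], "offset": [-0.1, -0.35, 0], "hand": -1}, {"dr": [0, 0, 0], "offset": [-0.09, -0.35, 0], "hand": -1}, {"dr": [0, 0, 0], "offset": [0, -0.3, 0], "hand": -1}, {"dr": [0, 0, 0], "offset": [0, -0.19, 0.2], "hand": -1}, {"dr": [0, 0, 0], "offset": [0, 0, 0.2], "hand": -1}, {"dr": [0, 0, 0], "offset": [0, 0, 0], "hand": -1}]}}

```text
time_s: 25.85
eef_pos: [395.6, -344.6, 60.6]
ee_rot: [-0.002, 0.059, 0.998, 0.002]
force: [0.5, 0.2, -1.3]
grip_width: 0.449
grip_force: 60.9
```

Run:
```python
from h import *
import h
delta([399.2,-348.4,20],83.1);print(ctrl.sense()["force"])
h.BH=65; im=blocks("scene"); h.BH=16; im=blocks("scene")
```

```text
pos [ 395.6 -344.6   60.6] tooly 83.2 shift [-0.035 -0.029  0.338] turn z 0.002 tilt fix [ 0.005 -0.005  0.   ] q6 -2.39 w 38.2 t 25.85
[ 0.47537635  0.21828938 -1.2582762 ]
scene {'c': (646.2, 308.0), 'lw': (150, 50), 'deg': -2.9}
scene {'c': (438.8, 315.1), 'lw': (160, 49), 'deg': -1.8}
scene {'c': (-237.3, 384.4), 'lw': (192, 60), 'deg': 33.7}
scene {'c': (447.7, -344.7), 'lw': (112, 63), 'deg': -7.0}
scene {'c': (633.7, 293.2), 'lw': (158, 52), 'deg': -2.9}
scene {'c': (415.8, 300.8), 'lw': (168, 52), 'deg': -1.8}
scene {'c': (424.6, -396.6), 'lw': (118, 71), 'deg': -6.4}
```

Next: lower the yellow block, release it and rise.

Emit:
{"fn": "arm_command", "kwargs": {"increments": [{"dr": [0, 0, 0], "offset": [-0.035, -0.03, 0.15], "hand": -1}, {"dr": [0, 0, 0], "offset": [0, 0, 0.12], "hand": -1}, {"dr": [0, 0, 0], "offset": [0, 0, 0.05], "hand": -1}, {"dr": [0, 0, 0], "offset": [0, 0, 0.02], "hand": -1}, {"dr": [0, 0, 0], "offset": [0, 0, 0], "hand": -1}, {"dr": [0, 0, 0], "offset": [0, 0, 0], "hand": -1}]}}

```text
time_s: 26.55
eef_pos: [401.0, -349.9, 22.8]
ee_rot: [0.0, 0.059, 0.998, -0.001]
force: [-0.5, -0.1, -1.3]
grip_width: 0.447
grip_force: 61.0
```

Emit:
{"fn": "arm_command", "kwargs": {"increments": [{"dr": [0, 0, 0], "offset": [0, 0, 0], "hand": 0.4}, {"dr": [0, 0, 0], "offset": [0, 0, 0], "hand": 0.4}, {"dr": [0, 0, 0], "offset": [0, 0, 0], "hand": 0.4}, {"dr": [0, 0, 0], "offset": [0, 0, -0.3], "hand": 0.4}, {"dr": [0, 0, 0], "offset": [0, 0, -0.35], "hand": 0.4}, {"dr": [0, 0, 0], "offset": [0, 0, -0.4], "hand": 0.5}, {"dr": [0, 0, 0], "offset": [0, 0.3, 0], "hand": 0.5}, {"dr": [0, 0, 0], "offset": [0, 0.35, 0], "hand": 0.5}]}}

```text
time_s: 27.35
eef_pos: [410.0, -272.4, 149.2]
ee_rot: [0.001, 0.06, 0.998, -0.001]
force: [0.3, -0.2, -0.8]
grip_width: 0.752
grip_force: 0.0
```

Run:
```python
from h import *
import h
h.BH=16
im=blocks("scene");im=blocks("top"); delta([607.5,296.5,145],87.1)
```

```text
scene {'c': (633.7, 293.2), 'lw': (158, 52), 'deg': -2.9}
scene {'c': (415.8, 300.6), 'lw': (168, 51), 'deg': -1.8}
scene {'c': (34.6, 73.8), 'lw': (111, 49), 'deg': -39.3}
scene {'c': (427.2, -354.9), 'lw': (157, 61), 'deg': -8.3}
top {'c': (424.0, 305.1), 'lw': (157, 47), 'deg': -2.1}
top {'c': (640.1, 296.3), 'lw': (162, 51), 'deg': -3.1}
pos [ 410.  -268.6  148.3] tooly 83.4 shift [-1.098  4.866  0.032] turn z -0.081 tilt fix [ 0.001 -0.     0.   ] q6 -2.28 w 63.8 t 27.45
```

Emit:
{"fn": "arm_command", "kwargs": {"increments": [{"dr": [0, 0, 0], "offset": [0, 0.35, 0], "hand": 1}, {"dr": [0, 0, 0], "offset": [0, 0.35, 0], "hand": 1}, {"dr": [0, 0, 0], "offset": [0, 0.35, 0], "hand": 1}, {"dr": [0, 0, 0], "offset": [0, 0.35, 0], "hand": 1}, {"dr": [0, 0, 0], "offset": [0, 0.35, 0], "hand": 1}, {"dr": [0, 0, 0], "offset": [0, 0.35, 0], "hand": 1}, {"dr": [0, 0, 0], "offset": [0, 0.35, 0], "hand": 1}, {"dr": [0, 0, 0], "offset": [0, 0.35, 0], "hand": 1}]}}

```text
time_s: 28.25
eef_pos: [449.5, 62.9, 148.1]
ee_rot: [0.0, 0.059, 0.998, -0.0]
force: [0.4, -1.8, 0.5]
grip_width: 1.002
grip_force: 0.0
```

Emit:
{"fn": "arm_command", "kwargs": {"increments": [{"dr": [0, 0, -0.04], "offset": [-0.1, 0.35, 0], "hand": 1}, {"dr": [0, 0, -0.04], "offset": [-0.15, 0.35, 0], "hand": 1}, {"dr": [0, 0, 0], "offset": [-0.2, 0.33, 0], "hand": 1}, {"dr": [0, 0, 0], "offset": [-0.2, 0.33, 0], "hand": 1}, {"dr": [0, 0, 0], "offset": [-0.2, 0.33, 0], "hand": 1}, {"dr": [0, 0, 0], "offset": [-0.25, 0.3, 0], "hand": 1}, {"dr": [0, 0, 0], "offset": [0, 0, 0], "hand": 1}, {"dr": [0, 0, 0], "offset": [0, 0, 0], "hand": 1}]}}

```text
time_s: 29.05
eef_pos: [598.0, 291.1, 146.8]
ee_rot: [-0.001, 0.027, 1.0, -0.0]
force: [-0.5, 0.2, -0.8]
grip_width: 0.999
grip_force: 0.0
```

Run:
```python
from h import *
import h
h.BH=16
im=blocks("scene");im=blocks("top"); delta([607.5,296.5,10],87.1)
```

```text
scene {'c': (633.7, 293.2), 'lw': (158, 52), 'deg': -2.9}
scene {'c': (415.7, 300.4), 'lw': (167, 52), 'deg': -1.8}
scene {'c': (428.3, -355.0), 'lw': (155, 61), 'deg': -8.3}
top {'c': (433.3, -356.3), 'lw': (153, 42), 'deg': -8.6}
top {'c': (605.7, 290.3), 'lw': (95, 38), 'deg': -5.9}
pos [597.6 290.2 148. ] tooly 86.8 shift [-0.08   0.058  1.15 ] turn z -0.006 tilt fix [-0.    -0.001  0.   ] q6 -1.24 w 85.0 t 29.15
```

Emit:
{"fn": "arm_command", "kwargs": {"increments": [{"dr": [0, 0, 0], "offset": [-0.08, 0.06, 0], "hand": 1}, {"dr": [0, 0, 0], "offset": [0, 0, 0.3], "hand": 1}, {"dr": [0, 0, 0], "offset": [0, 0, 0.35], "hand": 1}, {"dr": [0, 0, 0], "offset": [0, 0, 0.35], "hand": 1}, {"dr": [0, 0, 0], "offset": [0, 0, 0.14], "hand": 1}, {"dr": [0, 0, 0], "offset": [0, 0, 0], "hand": 1}]}}

```text
time_s: 29.75
eef_pos: [606.8, 296.8, 9.8]
ee_rot: [-0.002, 0.028, 1.0, -0.001]
force: [-0.2, -0.9, 1.1]
grip_width: 1.001
grip_force: 0.0
```

Emit:
{"fn": "arm_command", "kwargs": {"increments": [{"dr": [0, 0, 0], "offset": [0, 0, 0], "hand": -1}, {"dr": [0, 0, 0], "offset": [0, 0, 0], "hand": -1}, {"dr": [0, 0, 0], "offset": [0, 0, 0], "hand": -1}, {"dr": [0, 0, 0], "offset": [0, 0, 0], "hand": -1}, {"dr": [0, 0, 0], "offset": [0, 0, 0], "hand": -1}]}}

```text
time_s: 30.25
eef_pos: [608.8, 298.0, 13.2]
ee_rot: [0.002, 0.027, 1.0, 0.0]
force: [-0.7, -1.5, 6.5]
grip_width: 0.452
grip_force: 62.5
```

Run:
```python
from h import *
delta([412,-4,95],83.1);s=ctrl.sense(); print(s["force"],s["grip_force"])
```

```text
pos [608.8 298.   13.2] tooly 86.9 shift [ 1.498 -2.602 -0.689] turn z 0.084 tilt fix [ 0.001  0.004 -0.   ] q6 -1.23 w 38.4 t 30.25
[-0.73530672 -1.49384944  6.48728574] 62.484941482543945
```

Emit:
{"fn": "arm_command", "kwargs": {"increments": [{"dr": [0, 0, 0], "offset": [0, 0, -0.3], "hand": -1}, {"dr": [0, 0, 0], "offset": [0.1, -0.1, -0.28], "hand": -1}, {"dr": [0, 0, 0], "offset": [0.2, -0.25, -0.13], "hand": -1}, {"dr": [0, 0, 0], "offset": [0.25, -0.28, 0], "hand": -1}, {"dr": [0, 0, 0], "offset": [0.25, -0.28, 0], "hand": -1}, {"dr": [0, 0, 0], "offset": [0.25, -0.28, 0], "hand": -1}, {"dr": [0, 0, 0], "offset": [0.2, -0.28, 0], "hand": -1}, {"dr": [0, 0, 0], "offset": [0.2, -0.28, 0], "hand": -1}]}}

```text
time_s: 31.05
eef_pos: [421.5, 96.6, 96.9]
ee_rot: [0.001, 0.027, 1.0, -0.0]
force: [1.0, -0.6, -2.1]
grip_width: 0.45
grip_force: 61.5
```

Emit:
{"fn": "arm_command", "kwargs": {"increments": [{"dr": [0, 0, 0.042], "offset": [0.1, -0.3, 0], "hand": -1}, {"dr": [0, 0, 0.042], "offset": [0, -0.3, 0], "hand": -1}, {"dr": [0, 0, 0], "offset": [0, -0.25, 0], "hand": -1}, {"dr": [0, 0, 0], "offset": [0, 0, 0], "hand": -1}, {"dr": [0, 0, 0], "offset": [0, 0, 0], "hand": -1}]}}

```text
time_s: 31.55
eef_pos: [402.1, -3.6, 96.7]
ee_rot: [0.0, 0.061, 0.998, -0.0]
force: [0.9, 0.5, -1.0]
grip_width: 0.459
grip_force: 61.5
```

Run:
```python
from h import *
import h
delta([412,-4.8,27],83.1);s=ctrl.sense(); print(s["force"],s["grip_force"])
g=np.array([.9928,-.1201]);p=s["eef_pos"][:2]-[543.5,-20.7]; print("gauge xy",p@g,p@[.1201,.9928])
h.BH=85; blocks("scene")
```

```text
pos [402.1  -3.6  96.7] tooly 83.0 shift [-0.083  0.     0.581] turn z -0.002 tilt fix [ 0.     0.001 -0.   ] q6 -1.75 w 39.0 t 31.55
[ 0.93942728  0.48797509 -0.98505142] 61.52010798454285
gauge xy -142.47603046326648 -0.009713771428547346
scene {'c': (447.9, 321.1), 'lw': (157, 48), 'deg': -1.8}
scene {'c': (420.9, -15.8), 'lw': (164, 65), 'deg': -9.3}
scene {'c': (-214.9, 390.2), 'lw': (188, 56), 'deg': 33.7}
scene {'c': (459.8, -290.4), 'lw': (144, 57), 'deg': -8.3}
```

Emit:
{"fn": "arm_command", "kwargs": {"increments": [{"dr": [0, 0, 0], "offset": [-0.1, 0, 0.3], "hand": -1}, {"dr": [0, 0, 0], "offset": [-0.1, 0, 0.27], "hand": -1}, {"dr": [0, 0, 0], "offset": [0, 0, 0], "hand": -1}, {"dr": [0, 0, 0], "offset": [-0.2, 0, 0], "hand": -1}, {"dr": [0, 0, 0], "offset": [-0.2, 0, 0], "hand": -1}, {"dr": [0, 0, 0], "offset": [-0.2, 0, 0], "hand": -1}, {"dr": [0, 0, 0], "offset": [-0.105, 0, 0], "hand": -1}, {"dr": [0, 0, 0], "offset": [0, 0, 0], "hand": -1}]}}

```text
time_s: 32.4
eef_pos: [511.0, -15.9, 29.4]
ee_rot: [0.001, 0.06, 0.998, -0.0]
force: [-0.2, 0.5, -1.6]
grip_width: 0.457
grip_force: 61.4
```

Emit:
{"fn": "arm_command", "kwargs": {"increments": [{"dr": [0, 0, 0], "offset": [0, 0, 0.04], "hand": -1}, {"dr": [0, 0, 0], "offset": [0, 0, 0.03], "hand": -1}, {"dr": [0, 0, 0], "offset": [0, 0, 0], "hand": -1}]}}

```text
time_s: 32.7
eef_pos: [509.0, -16.1, 19.4]
ee_rot: [-0.0, 0.06, 0.998, 0.0]
force: [-0.1, 0.5, -0.9]
grip_width: 0.453
grip_force: 61.5
```

Emit:
{"fn": "arm_command", "kwargs": {"increments": [{"dr": [0, 0, 0], "offset": [0, 0, 0.015], "hand": -1}, {"dr": [0, 0, 0], "offset": [0, 0, 0], "hand": 1}, {"dr": [0, 0, 0], "offset": [0, 0, 0], "hand": 1}, {"dr": [0, 0, 0], "offset": [0, 0, 0], "hand": 1}, {"dr": [0, 0, 0], "offset": [0, 0, 0], "hand": 1}, {"dr": [0, 0, 0], "offset": [0, 0, -0.2], "hand": 1}, {"dr": [0, 0, 0], "offset": [0, 0, -0.35], "hand": 1}, {"dr": [0, 0, 0], "offset": [0, 0, -0.35], "hand": -1}]}}

```text
time_s: 33.5
eef_pos: [509.3, -16.4, 126.7]
ee_rot: [-0.001, 0.06, 0.998, 0.0]
force: [0.7, 0.8, -0.5]
grip_width: 0.86
grip_force: 0.0
```

Emit:
{"fn": "arm_command", "kwargs": {"increments": [{"dr": [0, 0, 0], "offset": [0, 0, -0.35], "hand": -1}, {"dr": [0, 0, 0], "offset": [0, 0, -0.35], "hand": -1}, {"dr": [0, 0, 0], "offset": [0, 0, -0.35], "hand": -1}, {"dr": [0, 0, 0], "offset": [0, 0, 0], "hand": -1}, {"dr": [0, 0, 0], "offset": [-0.35, 0, 0], "hand": -1}, {"dr": [0, 0, 0], "offset": [-0.33, 0, 0], "hand": -1}, {"dr": [0, 0, 0], "offset": [0, 0, 0], "hand": -1}]}}

```text
time_s: 34.2
eef_pos: [593.1, -26.9, 248.9]
ee_rot: [-0.001, 0.06, 0.998, 0.0]
force: [-0.7, 0.4, 0.1]
grip_width: 0.0
grip_force: 0.0
```

Run:
```python
from h import *
import h
delta([591.5,-25.5,195],83.1)
h.BH=22; im=blocks("scene")
cv2.imwrite("pics/s4.png",cv2.resize(im[150:270,200:360,::-1],None,fx=3,fy=3,interpolation=cv2.INTER_CUBIC))
```

```text
pos [593.1 -26.9 248.9] tooly 83.1 shift [0.014 0.01  0.449] turn z -0.001 tilt fix [ 0.    -0.003  0.   ] q6 -1.69 w 0.0 t 34.2
scene {'c': (418.5, 302.4), 'lw': (166, 51), 'deg': -1.8}
scene {'c': (534.3, -17.8), 'lw': (157, 60), 'deg': -8.1}
```

View pics/s4.png

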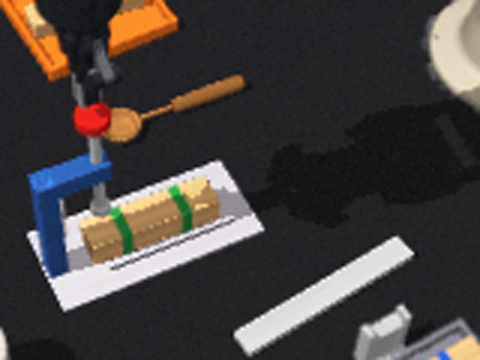

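The green block lies flat on the base with its end at (100,240) under the foot. Pressing now.

Emit:
{"fn": "arm_command", "kwargs": {"increments": [{"dr": [0, 0, 0], "offset": [0.01, 0.005, 0.15], "hand": -1}, {"dr": [0, 0, 0], "offset": [0, 0, 0.12], "hand": -1}, {"dr": [0, 0, 0], "offset": [0, 0, 0.12], "hand": -1}, {"dr": [0, 0, 0], "offset": [0, 0, 0.05], "hand": -1}, {"dr": [0, 0, 0], "offset": [0, 0, 0.02], "hand": -1}, {"dr": [0, 0, 0], "offset": [0, 0, 0.01], "hand": -1}, {"dr": [0, 0, 0], "offset": [0, 0, 0], "hand": -1}]}}

```text
time_s: 34.95
eef_pos: [589.6, -25.5, 195.8]
ee_rot: [0.0, 0.06, 0.998, -0.0]
force: [-1.6, 0.0, 0.4]
grip_width: 0.003
grip_force: 1.0
```

Emit:
{"fn": "arm_command", "kwargs": {"increments": [{"dr": [0, 0, 0], "offset": [0, 0, 0.012], "hand": -1}, {"dr": [0, 0, 0], "offset": [0, 0, 0.012], "hand": -1}, {"dr": [0, 0, 0], "offset": [0, 0, 0], "hand": -1}, {"dr": [0, 0, 0], "offset": [0, 0, 0], "hand": -1}, {"dr": [0, 0, 0], "offset": [0, 0, 0], "hand": -1}]}}

```text
time_s: 35.45
eef_pos: [589.8, -25.6, 194.0]
ee_rot: [0.001, 0.06, 0.998, -0.0]
force: [-4.7, 0.8, 10.4]
grip_width: 0.002
grip_force: 5.5
```

Contact is at z 194, so travel is 36 mm: the green block is full height. I'll hold briefly, release and go back for it.

Emit:
{"fn": "arm_command", "kwargs": {"increments": [{"dr": [0, 0, 0], "offset": [0, 0, 0.005], "hand": -1}, {"dr": [0, 0, 0], "offset": [0, 0, 0], "hand": -1}, {"dr": [0, 0, 0], "offset": [0, 0, -0.15], "hand": -1}, {"dr": [0, 0, 0], "offset": [0, 0, -0.2], "hand": -1}, {"dr": [0, 0, 0], "offset": [0, 0, -0.2], "hand": -1}, {"dr": [0, 0, 0], "offset": [0.34, 0, 0], "hand": 1}, {"dr": [0, 0, 0], "offset": [0.33, 0, 0], "hand": 1}, {"dr": [0, 0, 0], "offset": [0, 0, 0], "hand": 1}]}}

```text
time_s: 36.25
eef_pos: [506.4, -14.9, 257.6]
ee_rot: [-0.001, 0.06, 0.998, 0.0]
force: [0.6, -0.2, -0.1]
grip_width: 0.509
grip_force: 0.0
```

Emit:
{"fn": "arm_command", "kwargs": {"increments": [{"dr": [0, 0, 0], "offset": [0, 0, 0], "hand": 1}]}}

```text
time_s: 36.35
eef_pos: [509.9, -15.9, 258.3]
ee_rot: [0.001, 0.06, 0.998, -0.0]
force: [-0.1, 0.7, -0.1]
grip_width: 0.679
grip_force: 0.0
```

Run:
```python
from h import *
delta([509,-16.4,26],83.1)
```

```text
pos [509.9 -15.9 258.3] tooly 83.1 shift [ 0.01  -0.004  1.936] turn z -0.0 tilt fix [-0.     0.002  0.   ] q6 -1.71 w 57.7 t 36.35
```

Emit:
{"fn": "arm_command", "kwargs": {"increments": [{"dr": [0, 0, 0], "offset": [0, 0, 0.3], "hand": 1}, {"dr": [0, 0, 0], "offset": [0, 0, 0.35], "hand": 1}, {"dr": [0, 0, 0], "offset": [0, 0, 0.35], "hand": 1}, {"dr": [0, 0, 0], "offset": [0, 0, 0.35], "hand": 1}, {"dr": [0, 0, 0], "offset": [0, 0, 0.35], "hand": 1}, {"dr": [0, 0, 0], "offset": [0, 0, 0.17], "hand": 1}, {"dr": [0, 0, 0], "offset": [0, 0, 0.08], "hand": 1}, {"dr": [0, 0, 0], "offset": [0, 0, 0], "hand": 1}]}}

```text
time_s: 37.15
eef_pos: [510.2, -16.0, 23.0]
ee_rot: [-0.001, 0.06, 0.998, 0.0]
force: [0.7, -0.2, 0.0]
grip_width: 1.0
grip_force: 0.0
```

Emit:
{"fn": "arm_command", "kwargs": {"increments": [{"dr": [0, 0, 0], "offset": [0, 0, 0], "hand": -1}, {"dr": [0, 0, 0], "offset": [0, 0, 0], "hand": -1}, {"dr": [0, 0, 0], "offset": [0, 0, 0], "hand": -1}, {"dr": [0, 0, 0], "offset": [0, 0, 0], "hand": -1}, {"dr": [0, 0, 0], "offset": [0, 0, 0], "hand": -1}]}}

```text
time_s: 37.65
eef_pos: [510.5, -16.0, 25.0]
ee_rot: [0.001, 0.06, 0.998, -0.0]
force: [-0.8, 0.4, 6.1]
grip_width: 0.446
grip_force: 61.0
```

Emit:
{"fn": "arm_command", "kwargs": {"increments": [{"dr": [0, 0, 0], "offset": [0, 0, -0.07], "hand": -1}, {"dr": [0, 0, 0], "offset": [0.2, 0, 0], "hand": -1}, {"dr": [0, 0, 0], "offset": [0.3, 0, 0], "hand": -1}, {"dr": [0, 0, 0], "offset": [0.3, 0, 0], "hand": -1}, {"dr": [0, 0, -0.045], "offset": [0.2, 0.1, -0.25], "hand": -1}, {"dr": [0, 0, -0.045], "offset": [0, 0.2, -0.25], "hand": -1}, {"dr": [0, 0, 0], "offset": [0, 0.3, -0.2], "hand": -1}, {"dr": [0, 0, 0], "offset": [0, 0.35, 0], "hand": -1}]}}

```text
time_s: 38.45
eef_pos: [399.7, 113.2, 119.8]
ee_rot: [0.004, 0.026, 1.0, 0.0]
force: [1.9, 0.1, -1.6]
grip_width: 0.448
grip_force: 61.1
```

Run:
```python
from h import *
delta([397.5,368.4,30],87.1);print(ctrl.sense()["force"])
```

```text
pos [399.7 113.2 119.8] tooly 87.0 shift [0.133 2.123 0.748] turn z -0.001 tilt fix [ 0.     0.009 -0.   ] q6 -1.53 w 38.1 t 38.45
[ 1.87989692  0.13340361 -1.57903216]
```

Emit:
{"fn": "arm_command", "kwargs": {"increments": [{"dr": [0, 0, 0], "offset": [0.03, 0.35, 0], "hand": -1}, {"dr": [0, 0, 0], "offset": [0.03, 0.35, 0], "hand": -1}, {"dr": [0, 0, 0], "offset": [0.03, 0.35, 0], "hand": -1}, {"dr": [0, 0, 0], "offset": [0.03, 0.35, 0], "hand": -1}, {"dr": [0, 0, 0], "offset": [0, 0.35, 0], "hand": -1}, {"dr": [0, 0, 0], "offset": [0, 0.25, 0], "hand": -1}, {"dr": [0, 0, 0], "offset": [0, 0.1, 0.15], "hand": -1}, {"dr": [0, 0, 0], "offset": [0, 0, 0.2], "hand": -1}]}}

```text
time_s: 39.25
eef_pos: [396.5, 366.7, 75.0]
ee_rot: [0.001, 0.024, 1.0, 0.001]
force: [-0.3, -0.5, -1.8]
grip_width: 0.451
grip_force: 61.0
```

Emit:
{"fn": "arm_command", "kwargs": {"increments": [{"dr": [0, 0, 0], "offset": [0, 0, 0], "hand": -1}, {"dr": [0, 0, 0], "offset": [0, 0, 0], "hand": -1}]}}

```text
time_s: 39.45
eef_pos: [396.4, 364.6, 75.0]
ee_rot: [-0.0, 0.025, 1.0, 0.0]
force: [-0.1, -0.6, -0.8]
grip_width: 0.453
grip_force: 60.9
```

Run:
```python
from h import *
delta([398.5,368.4,25],87.1);print(ctrl.sense()["force"])
```

```text
pos [396.4 364.6  75. ] tooly 87.1 shift [-0.016  0.032  0.417] turn z 0.001 tilt fix [ 0. -0.  0.] q6 -0.99 w 38.5 t 39.45
[-0.13760984 -0.56067201 -0.80739801]
```

Emit:
{"fn": "arm_command", "kwargs": {"increments": [{"dr": [0, 0, 0], "offset": [-0.015, 0.03, 0.12], "hand": -1}, {"dr": [0, 0, 0], "offset": [0, 0, 0.15], "hand": -1}, {"dr": [0, 0, 0], "offset": [0, 0, 0.08], "hand": -1}, {"dr": [0, 0, 0], "offset": [0, 0, 0.04], "hand": -1}, {"dr": [0, 0, 0], "offset": [0, 0, 0.02], "hand": -1}, {"dr": [0, 0, 0], "offset": [0, 0, 0], "hand": -1}, {"dr": [0, 0, 0], "offset": [0, 0, 0], "hand": -1}]}}

```text
time_s: 40.15
eef_pos: [398.6, 368.4, 25.5]
ee_rot: [0.0, 0.025, 1.0, 0.0]
force: [-1.2, 0.0, -0.1]
grip_width: 0.451
grip_force: 61.0
```

Emit:
{"fn": "arm_command", "kwargs": {"increments": [{"dr": [0, 0, 0], "offset": [0, 0, 0], "hand": 0.15}, {"dr": [0, 0, 0], "offset": [0, 0, 0], "hand": 0.15}, {"dr": [0, 0, 0], "offset": [0, 0, 0], "hand": 0.15}, {"dr": [0, 0, 0], "offset": [0, 0, -0.2], "hand": 0.15}, {"dr": [0, 0, 0], "offset": [0, 0, -0.35], "hand": 0.15}, {"dr": [0, 0, 0], "offset": [0, 0, -0.35], "hand": 0.15}, {"dr": [0, 0, 0], "offset": [0, -0.35, 0], "hand": 0.15}, {"dr": [0, 0, 0], "offset": [0, -0.35, 0], "hand": 0.15}]}}

```text
time_s: 40.95
eef_pos: [394.2, 283.9, 134.1]
ee_rot: [0.001, 0.024, 1.0, 0.001]
force: [1.0, -1.1, -0.3]
grip_width: 0.572
grip_force: 0.0
```

Emit:
{"fn": "arm_command", "kwargs": {"increments": [{"dr": [0, 0, 0], "offset": [0, -0.35, 0], "hand": 0.4}, {"dr": [0, 0, 0], "offset": [0, -0.35, 0], "hand": 0.4}, {"dr": [0, 0, 0], "offset": [-0.1, -0.3, 0], "hand": 0.4}, {"dr": [0, 0, 0], "offset": [-0.12, 0, 0], "hand": 0.4}, {"dr": [0, 0, 0], "offset": [0, 0, 0], "hand": 0.4}]}}

```text
time_s: 41.45
eef_pos: [415.7, 162.3, 133.4]
ee_rot: [0.001, 0.026, 1.0, 0.0]
force: [-0.5, -0.0, -0.9]
grip_width: 0.709
grip_force: 0.0
```

Run:
```python
from h import *
import h
h.BH=22; im2=blocks("scene");im=blocks("top"); h.BH=16
for n,i in(("scene",im2),("top",im)):
    w=cv2.inRange(cv2.cvtColor(i,cv2.COLOR_RGB2HSV),(0,0,180),(180,40,255))
    for c in blobs(w,15):
        r=rect(n,c,6)
        if 300<r["c"][0]<500 and 90<r["c"][1]<480: print(n,"white",r)
        r=rect(n,c,52)
        if 300<r["c"][0]<500 and 200<r["c"][1]<480: print(n,"post",r)
delta([424,152.7,5],90)
cv2.imwrite("pics/t3.png",cv2.resize(np.vstack([im2[200:340,230:420],im[150:290,80:270]])[:,:,::-1],None,fx=2,fy=2,interpolation=cv2.INTER_CUBIC))
```

```text
scene {'c': (422.2, 368.1), 'lw': (166, 49), 'deg': -3.7}
scene {'c': (418.6, 302.4), 'lw': (167, 51), 'deg': -1.8}
scene {'c': (431.1, -349.3), 'lw': (154, 61), 'deg': -8.5}
top {'c': (427.4, 369.0), 'lw': (156, 50), 'deg': -4.8}
top {'c': (432.6, -354.8), 'lw': (152, 42), 'deg': -8.6}
scene white {'c': (402.1, 418.4), 'lw': (52, 18), 'deg': -1.3}
scene post {'c': (424.0, 426.7), 'lw': (50, 17), 'deg': -1.3}
scene white {'c': (391.6, 218.3), 'lw': (53, 18), 'deg': -0.9}
scene post {'c': (414.0, 235.5), 'lw': (50, 17), 'deg': -0.9}
scene white {'c': (423.0, 152.6), 'lw': (219, 28), 'deg': 0.7}
top white {'c': (429.0, 441.9), 'lw': (36, 14), 'deg': -6.4}
top post {'c': (424.0, 425.8), 'lw': (34, 13), 'deg': -6.4}
top white {'c': (417.2, 331.8), 'lw': (196, 25), 'deg': 1.0}
top post {'c': (412.6, 319.5), 'lw': (190, 24), 'deg': 1.0}
top white {'c': (328.2, 238.5), 'lw': (415, 152), 'deg': -2.4}
top post {'c': (326.7, 229.3), 'lw': (400, 147), 'deg': -2.4}
pos [414.1 163.4 132.9] tooly 87.2 shift [-0.088 -0.085  1.066] turn z -0.063 tilt fix [ 0.    -0.001  0.   ] q6 -1.41 w 59.3 t 41.55
```

View pics/t3.png

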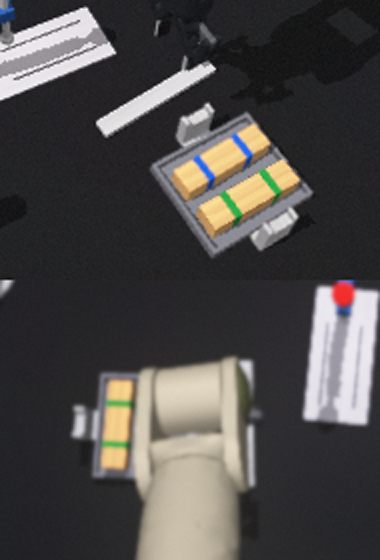

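All three blocks are in their trays: blue and green in grey, yellow in orange. I'm hovering over the bar; next I grasp it at its centre.

Emit:
{"fn": "arm_command", "kwargs": {"increments": [{"dr": [0, 0, -0.06], "offset": [-0.085, -0.085, 0.2], "hand": 0.4}, {"dr": [0, 0, 0], "offset": [0, 0, 0.3], "hand": 0.4}, {"dr": [0, 0, 0], "offset": [0, 0, 0.3], "hand": 0.4}, {"dr": [0, 0, 0], "offset": [0, 0, 0.2], "hand": 0.4}, {"dr": [0, 0, 0], "offset": [0, 0, 0.08], "hand": 0.4}, {"dr": [0, 0, 0], "offset": [0, 0, 0], "hand": 0.4}, {"dr": [0, 0, 0], "offset": [0, 0, 0], "hand": 0.4}]}}

```text
time_s: 42.25
eef_pos: [424.5, 152.9, 4.4]
ee_rot: [0.001, 0.001, 1.0, 0.0]
force: [0.1, 0.4, -0.2]
grip_width: 0.7
grip_force: 0.0
```

Emit:
{"fn": "arm_command", "kwargs": {"increments": [{"dr": [0, 0, 0], "offset": [0, 0, 0], "hand": -1}, {"dr": [0, 0, 0], "offset": [0, 0, 0], "hand": -1}, {"dr": [0, 0, 0], "offset": [0, 0, 0], "hand": -1}, {"dr": [0, 0, 0], "offset": [0, 0, 0], "hand": -1}, {"dr": [0, 0, 0], "offset": [0, 0, 0], "hand": -1}]}}

```text
time_s: 42.75
eef_pos: [424.6, 152.6, 4.6]
ee_rot: [0.001, 0.001, 1.0, 0.0]
force: [-2.9, 0.9, 10.7]
grip_width: 0.326
grip_force: 59.2
```

Emit:
{"fn": "arm_command", "kwargs": {"increments": [{"dr": [0, 0, 0], "offset": [0, 0, -0.15], "hand": -1}, {"dr": [0, 0, 0], "offset": [0, 0, -0.3], "hand": -1}, {"dr": [0, 0, 0], "offset": [0, 0, -0.35], "hand": -1}, {"dr": [0, 0, -0.16], "offset": [0, 0, -0.35], "hand": -1}, {"dr": [0, 0, -0.17], "offset": [0, 0, 0], "hand": -1}, {"dr": [0, 0, -0.17], "offset": [0, 0, 0], "hand": -1}, {"dr": [0, 0, -0.17], "offset": [0, 0, 0], "hand": -1}, {"dr": [0, 0, -0.17], "offset": [0, 0, 0], "hand": -1}]}}

```text
time_s: 43.55
eef_pos: [423.9, 152.4, 141.7]
ee_rot: [0.0, -0.325, 0.946, -0.0]
force: [0.2, 0.1, -2.4]
grip_width: 0.33
grip_force: 60.5
```

Emit:
{"fn": "arm_command", "kwargs": {"increments": [{"dr": [0, 0, -0.17], "offset": [0, 0, 0], "hand": -1}, {"dr": [0, 0, -0.17], "offset": [0, 0, 0], "hand": -1}, {"dr": [0, 0, -0.17], "offset": [0, 0, 0], "hand": -1}, {"dr": [0, 0, -0.17], "offset": [0, 0, 0], "hand": -1}, {"dr": [0, 0, -0.17], "offset": [0, 0, 0], "hand": -1}, {"dr": [0, 0, -0.17], "offset": [0, 0, 0], "hand": -1}, {"dr": [0, 0, -0.07], "offset": [0, 0, 0], "hand": -1}, {"dr": [0, 0, 0], "offset": [0, 0, 0], "hand": -1}]}}

```text
time_s: 44.35
eef_pos: [420.2, 176.5, 140.7]
ee_rot: [-0.009, -0.676, 0.736, -0.014]
force: [-0.5, 0.7, -2.2]
grip_width: 0.322
grip_force: 60.5
```

Run:
```python
from h import *
delta([423.5,331,100],177.1);print(ctrl.sense()["force"])
im2=ctrl.capture("scene"); im=ctrl.capture("top")
cv2.imwrite("pics/b1.png",cv2.resize(np.vstack([im2[190:340,230:430],im[150:290,70:270]])[:,:,::-1],None,fx=2,fy=2,interpolation=cv2.INTER_CUBIC))
for n,i in(("scene",im2),("top",im)):
    w=cv2.inRange(cv2.cvtColor(i,cv2.COLOR_RGB2HSV),(0,0,170),(180,40,255))
    for c in blobs(w,15):
        r=rect(n,c,150)
        if 300<r["c"][0]<500 and 60<r["c"][1]<480: print(n,"white",r)
```

```text
pos [420.2 176.5 140.7] tooly 175.1 shift [-1.295  0.085  0.298] turn z -0.044 tilt fix [-0.01 -0.04  0.  ] q6 -2.88 w 27.4 t 44.35
[-0.47998584  0.70387995 -2.16001203]
scene white {'c': (470.6, 444.2), 'lw': (45, 15), 'deg': -1.3}
scene white {'c': (437.1, 245.0), 'lw': (92, 67), 'deg': 64.7}
scene white {'c': (416.5, 94.8), 'lw': (53, 30), 'deg': 85.6}
top white {'c': (413.5, 392.6), 'lw': (31, 13), 'deg': -1.2}
top white {'c': (416.6, 108.9), 'lw': (85, 28), 'deg': 85.9}
top white {'c': (328.4, 245.2), 'lw': (371, 162), 'deg': 6.2}
```

View pics/b1.png

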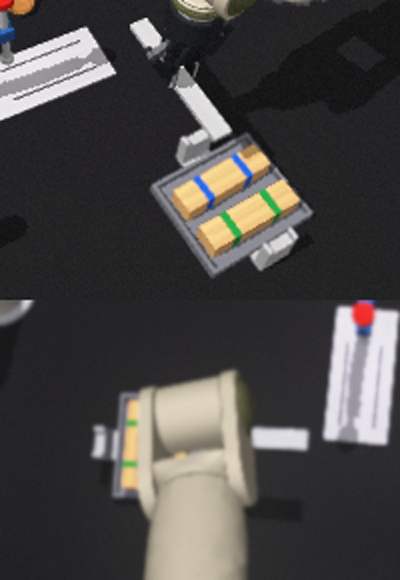

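The bar is held level and now lies roughly along y; its free end is at (212,125) in the crop. Joint 6 reached its limit, but moving towards the tray backs it off. I'll translate, then correct.

Emit:
{"fn": "arm_command", "kwargs": {"increments": [{"dr": [0, 0, 0], "offset": [-0.2, 0.02, 0], "hand": -1}, {"dr": [0, 0, 0], "offset": [-0.25, 0.02, 0], "hand": -1}, {"dr": [0, 0, 0], "offset": [-0.25, 0.02, 0], "hand": -1}, {"dr": [0, 0, 0], "offset": [-0.25, 0.02, 0], "hand": -1}, {"dr": [0, 0, 0], "offset": [-0.2, 0, 0], "hand": -1}, {"dr": [0, 0, 0], "offset": [-0.1, 0, 0], "hand": -1}, {"dr": [0, 0, 0], "offset": [0, 0, 0], "hand": -1}, {"dr": [0, 0, 0], "offset": [0, 0, 0], "hand": -1}]}}

```text
time_s: 45.25
eef_pos: [424.3, 324.8, 135.7]
ee_rot: [-0.009, -0.675, 0.737, -0.014]
force: [-0.0, -0.1, -0.9]
grip_width: 0.33
grip_force: 60.5
```

Run:
```python
from h import *
delta([423.5,331,100],177.1);print(ctrl.sense()["force"])
```

```text
pos [424.3 324.8 135.7] tooly 175.0 shift [-0.06   0.013  0.295] turn z -0.047 tilt fix [-0.01  -0.041  0.   ] q6 -2.59 w 28.1 t 45.25
[-0.04091654 -0.14744217 -0.91200405]
```

Emit:
{"fn": "arm_command", "kwargs": {"increments": [{"dr": [-0.01, -0.04, -0.045], "offset": [-0.05, 0.01, 0.1], "hand": -1}, {"dr": [0, 0, 0], "offset": [0, 0, 0.1], "hand": -1}, {"dr": [0, 0, 0], "offset": [0, 0, 0], "hand": -1}, {"dr": [0, 0, 0], "offset": [0, 0, 0], "hand": -1}]}}

```text
time_s: 45.65
eef_pos: [423.7, 330.9, 111.6]
ee_rot: [-0.001, -0.688, 0.726, -0.0]
force: [-0.1, 0.7, -1.8]
grip_width: 0.327
grip_force: 60.5
```

Run:
```python
from h import *
delta([423.5,331,60],177.1);print(ctrl.sense()["force"])
im2=ctrl.capture("scene"); im=ctrl.capture("top")
a=cv2.resize(im2[200:340,280:430,::-1],None,fx=3.6,fy=3.6,interpolation=cv2.INTER_CUBIC)
cv2.imwrite("pics/b2.png",a)
print(proj("scene",[[414+0,235,52],[424,426,52]]))
```

```text
pos [423.7 330.9 111.6] tooly 177.0 shift [-0.001  0.001  0.43 ] turn z -0.003 tilt fix [ 0.001 -0.001  0.   ] q6 -2.64 w 27.8 t 45.65
[-0.08147812  0.66117147 -1.84017915]
[[328.76692945 257.41192702]
 [369.77523898 310.35052741]]
```

View pics/b2.png

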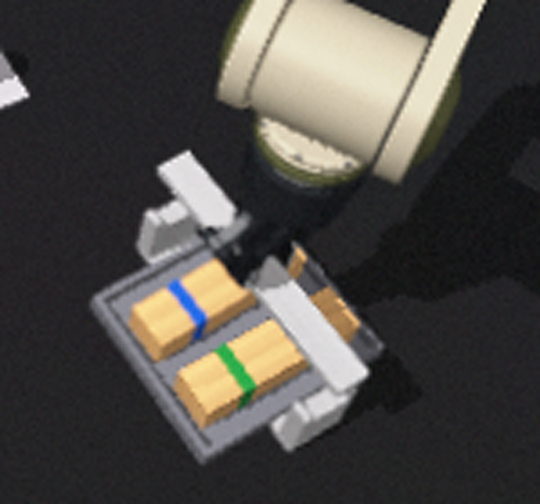

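Emit:
{"fn": "arm_command", "kwargs": {"increments": [{"dr": [0, 0, 0], "offset": [0, 0, 0.15], "hand": -1}, {"dr": [0, 0, 0], "offset": [0, 0, 0.13], "hand": -1}, {"dr": [0, 0, 0], "offset": [0, 0, 0.05], "hand": -1}, {"dr": [0, 0, 0], "offset": [0, 0, 0], "hand": -1}, {"dr": [0, 0, 0], "offset": [0, 0, 0], "hand": -1}]}}

```text
time_s: 46.25
eef_pos: [424.0, 331.7, 72.7]
ee_rot: [0.0, -0.689, 0.725, -0.0]
force: [0.6, 0.0, -2.1]
grip_width: 0.325
grip_force: 60.5
```

Run:
```python
from h import *
delta([423.5,331,56.6],177.1);print(ctrl.sense()["force"])
im2=ctrl.capture("scene"); im=ctrl.capture("top")
f=lambda i:cv2.resize(i[:,:,::-1],None,fx=6,fy=6,interpolation=cv2.INTER_CUBIC)
cv2.imwrite("pics/b3.png",np.hstack([f(im2[240:290,300:350]),f(im2[275:325,345:395])]))
```

```text
pos [424.  331.7  72.7] tooly 177.0 shift [0.006 0.004 0.135] turn z -0.002 tilt fix [-0.001  0.     0.   ] q6 -2.64 w 27.6 t 46.25
[ 0.58798157  0.04236405 -2.13980238]
```

View pics/b3.png

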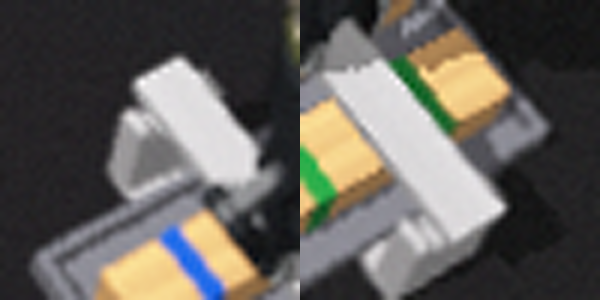

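Run:
```python
from h import *
im2=ctrl.capture("scene")
def P(cx,x,y,z):
    a=np.radians(-2.9);w=[cx+np.cos(a)*x-np.sin(a)*y,331+np.sin(a)*x+np.cos(a)*y,z];return proj("scene",[w])[0]
for cx in(420,423.7,427):
    print(cx,"L horn",[((P(cx,x,y,62)-[300,240])*6).round() for x,y in((19,-104),(19,-88),(25,-104),(25,-88))],"R",[((P(cx,x,y,62)-[345,275])*6+[300,0]).round() for x,y in((19,104),(19,88),(25,104),(25,88))])
print("bar",[((P(424,x,-111,80)-[300,240])*6).round() for x in(-15,15)],[((P(424,x,111,80)-[345,275])*6+[300,0]).round() for x in(-15,15)])
f=lambda i:cv2.resize(cv2.convertScaleAbs(i[:,:,::-1],alpha=2.2,beta=-280),None,fx=10,fy=10,interpolation=cv2.INTER_CUBIC)
cv2.imwrite("pics/b4.png",np.hstack([f(im2[245:280,312:350]),f(im2[300:335,350:388])]))
```

```text
420 L horn [array([133., 100.]), array([152., 125.]), array([123., 105.]), array([142., 130.])] R [array([432., 241.]), array([410., 212.]), array([422., 248.]), array([399., 218.])]
423.7 L horn [array([127., 104.]), array([146., 128.]), array([117., 109.]), array([136., 134.])] R [array([426., 245.]), array([404., 216.]), array([416., 252.]), array([393., 223.])]
427 L horn [array([122., 107.]), array([141., 132.]), array([112., 112.]), array([131., 137.])] R [array([421., 249.]), array([398., 220.]), array([410., 256.]), array([388., 226.])]
bar [array([179.,  45.]), array([130.,  71.])] [array([504., 206.]), array([452., 239.])]
```

View pics/b4.png

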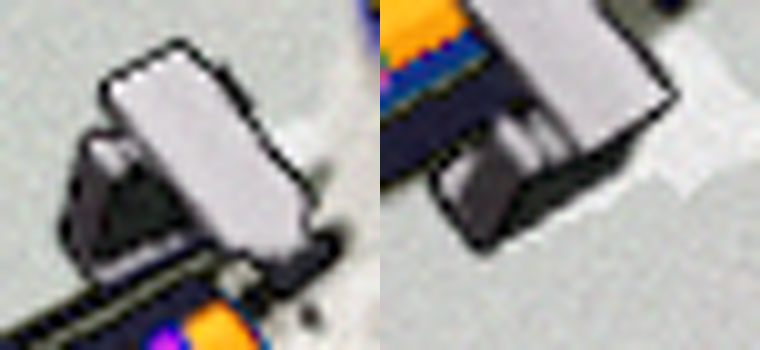

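The bar hangs just above the posts, with a horn visible on its +x side at both posts, and the projection for tray x 423.7 matches within about 1 px. I'll lower it slowly and watch the force.

Emit:
{"fn": "arm_command", "kwargs": {"increments": [{"dr": [0, 0, 0], "offset": [0, 0, 0.04], "hand": -1}, {"dr": [0, 0, 0], "offset": [0, 0, 0.03], "hand": -1}, {"dr": [0, 0, 0], "offset": [0, 0, 0.02], "hand": -1}, {"dr": [0, 0, 0], "offset": [0, 0, 0], "hand": -1}]}}

```text
time_s: 46.8
eef_pos: [423.3, 331.4, 60.7]
ee_rot: [-0.001, -0.689, 0.725, 0.0]
force: [-0.0, -1.3, -2.0]
grip_width: 0.329
grip_force: 60.5
```

Emit:
{"fn": "arm_command", "kwargs": {"increments": [{"dr": [0, 0, 0], "offset": [0, 0, 0.015], "hand": -1}, {"dr": [0, 0, 0], "offset": [0, 0, 0.015], "hand": -1}, {"dr": [0, 0, 0], "offset": [0, 0, 0], "hand": -1}, {"dr": [0, 0, 0], "offset": [0, 0, 0], "hand": -1}]}}

```text
time_s: 47.2
eef_pos: [423.5, 331.5, 57.6]
ee_rot: [-0.0, -0.689, 0.725, 0.0]
force: [0.6, -0.6, -3.1]
grip_width: 0.329
grip_force: 60.5
```

The bar is below horn height with no contact, so it sits between the horns. I'll finish the seating and release.

Emit:
{"fn": "arm_command", "kwargs": {"increments": [{"dr": [0, 0, 0], "offset": [0, 0, 0.01], "hand": -1}, {"dr": [0, 0, 0], "offset": [0, 0, 0.01], "hand": -1}, {"dr": [0, 0, 0], "offset": [0, 0, 0], "hand": -1}, {"dr": [0, 0, 0], "offset": [0, 0, 0], "hand": -1}]}}

```text
time_s: 47.6
eef_pos: [423.7, 331.6, 56.6]
ee_rot: [0.0, -0.689, 0.725, -0.0]
force: [-5.5, -2.9, 12.6]
grip_width: 0.327
grip_force: 62.2
```

Emit:
{"fn": "arm_command", "kwargs": {"increments": [{"dr": [0, 0, 0], "offset": [0, 0, -0.01], "hand": 0.3}, {"dr": [0, 0, 0], "offset": [0, 0, 0], "hand": 0.3}, {"dr": [0, 0, 0], "offset": [0, 0, 0], "hand": 0.3}, {"dr": [0, 0, 0], "offset": [0, 0, 0], "hand": 0.3}, {"dr": [0, 0, 0], "offset": [0, 0, -0.2], "hand": 0.3}, {"dr": [0, 0, 0], "offset": [0, 0, -0.35], "hand": 0.3}, {"dr": [0, 0, 0], "offset": [0, 0, -0.4], "hand": 0.3}, {"dr": [0, 0, 0], "offset": [0, 0, -0.4], "hand": 0.3}]}}

```text
time_s: 48.4
eef_pos: [423.3, 331.3, 220.0]
ee_rot: [-0.001, -0.689, 0.725, 0.0]
force: [0.8, 0.3, 0.2]
grip_width: 0.654
grip_force: 0.0
```

Emit:
{"fn": "arm_command", "kwargs": {"increments": [{"dr": [0, 0, 0], "offset": [0.35, 0, 0], "hand": 0.3}, {"dr": [0, 0, 0], "offset": [0.35, 0, 0], "hand": 0.3}, {"dr": [0, 0, 0], "offset": [0.2, 0, 0], "hand": 0.3}, {"dr": [0, 0, 0], "offset": [0, 0, 0], "hand": 0.3}, {"dr": [0, 0, 0], "offset": [0, 0, 0], "hand": 0.3}, {"dr": [0, 0, 0], "offset": [0, 0, 0], "hand": 0.3}, {"dr": [0, 0, 0], "offset": [0, 0, 0], "hand": 0.3}]}}

```text
time_s: 49.1
eef_pos: [418.0, 224.4, 218.2]
ee_rot: [-0.0, -0.689, 0.725, 0.0]
force: [-0.3, -0.3, -0.3]
grip_width: 0.649
grip_force: 0.0
```

Run:
```python
from h import *
import h
h.BH=22; im2=blocks("scene"); im=blocks("top")
for n,i in(("scene",im2),("top",im)):
    w=cv2.inRange(cv2.cvtColor(i,cv2.COLOR_RGB2HSV),(0,0,185),(180,40,255))
    for c in blobs(w,100):
        r=rect(n,c,64)
        if 380<r["c"][0]<480 and 250<r["c"][1]<400: print(n,"bar",r)
    for c in blobs(mask(i,"red"),20): 
        if cv2.contourArea(c)<2000: print(n,"knob",c[:,0].mean(0))
print(ctrl.sense()["eef_pos"])
```

```text
scene {'c': (-287.7, 376.4), 'lw': (190, 60), 'deg': 33.7}
scene {'c': (431.1, -349.3), 'lw': (154, 61), 'deg': -8.5}
top {'c': (432.8, -354.9), 'lw': (152, 42), 'deg': -8.6}
scene bar {'c': (429.8, 332.9), 'lw': (216, 38), 'deg': 87.4}
scene knob [230.28571429 188.74285714]
top knob [250.75       156.32142857]
[417.94313422 224.2336533  218.22041835]
```

The bar measures 216 mm long at 87.4°, centred over the tray. The knob is at its rest pixel and all three blocks are in place, so I'm handing in.

```bash
python3 -c "
from rig import ctrl
print(ctrl.finish_job())"
```

```text
the job is handed in; nothing more can be done
None
```

I handed the job in and the rig gave no verdict: blue and green gauged full height (34 mm) and lie in the grey tray, yellow gauged low (26 mm) and lies in the orange tray, no red block was there, and the bar lies across the grey tray's posts.

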